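# Reassemble the sheet winch

## Robot

A 6-joint arm with a two-finger parallel gripper is mounted at the origin on the work surface. World frame = base frame: x ahead of the robot, y to its left, z up, the work surface at z = 0. Lengths are in m, angles in degrees, forces in N, time in s.
With the tool pointing down it reaches from about 0.35 to 0.875 m from the base axis. Payload 4.2 kg.
Tool frame: the origin (TCP) lies on the front face of the gripper's body, between the roots of the fingers; the fingertips stand finger_overhang ahead of it and the grasp point (between the pads) lies 51 mm ahead of it (finger_overhang is the distance from the TCP to the fingertips, in m); z points along the fingers, y is the line along which they close (so a half turn about z gives the same grasp; the last joint's range is limited). The gripper opens to 87 mm and grips with 3 to 60 N. Pads are 19 mm wide; open, the fingers measure 117 mm over their backs; the gripper's body (75 mm by 190 mm) begins 51 mm behind the grasp point.
Start: joints at [85.233, 22.042, 0.453, 0, -68.411, -14.817], TCP at [0.209, 0.589, 0.292] pointing down, gripper open.
Joint ranges: [-179.83, 179.83], [-69.29, 118.12], [-61.27, 80.66], [-181.25, 117.63], [-171.15, -9.14], [-177.46, 177.46]. Speed limits (degrees/s): [159.86, 159.86, 180, 180, 180, 180].

## Interface

Orientations are given as a 3x3 rotation matrix whose columns are the frame's x, y, z axes.
In Python, from station import sense, capture, camera_model, finish_job, finger_overhang gives the robot as it stands. The module is installed in compiled form; this text tells all that it offers.
- The arm moves only by the tool jog_arm, never from a script. Its argument "rows" is a list that holds one entry, the list of rows, each a list of 4 numbers: the shift along the tool's x, y, z in m, then the turn about the tool's z in rad. A call has 1 to 20 rows; each row shifts and turns the commanded pose from where the row before left it, along the tool's axes as they then stand; what a row does not reach is not made up. A row lasts 1/8 s, in which the tool goes at most 62.5 mm and 10.7 degrees, less where a joint would pass 70% of its speed; a pose out of reach is approached as far as the arm can. A call is refused whole if a number of a shift passes 0.0625 or a number of a turn 0.188, either way. A call with a gripper value outside its range is refused whole. "claw" is the opening, from 0 (shut) to 1 (fully open), set as the call begins (left out, the last holds). The fingers move at their own pace and stop on an object; the grip force is fixed at half the most. Time passes only in rows, so rows that do not move let the fingers close. It gives the time, the measured TCP pose, the force, the opening and the grip force at its end, in the units of the state.
- sense(): the state, without advancing time (a new reading comes with each control period).
- capture(name): name is "side" or "top"; returns the picture (384x512x3 uint8, red, green, blue); there is no depth.
- camera_model(name): a dict with "fovy" (degrees; the focal length in pixels is half the picture's height over the tangent of half this angle, whatever the lens; pixels are square), "cx", "cy" (the principal point, pixels), "eye" and "rotation" of the camera in the world. Camera axes: x right, y down, z forward; pixel columns grow to the right and rows downward; lengths in m; the calibration is good to about 2 mm. A picture is of the moment at which its call begins. camera_model takes no time and is no camera call.
- finish_job(): hands the job in; it is judged then, once.
The state is a dict: "time_s": time; "joints": joint angles; "joint_velocities": joint speeds; "effort": joint torques, N m; "tcp_pos": TCP position; "ee_rot": TCP orientation; "wrist_force": force on the tool from outside, world axes, zero at the start; "moment": the same for the moment, N m; "gripper_width": opening from 0.0 (shut) to 1.0 (fully open); "gripper_force": force on a finger pad.
Only numpy, scipy, OpenCV 4.12 (cv2) and the standard library are available. Lean on these libraries where they do the work, as an engineer would, in place of code of your own. Each camera call takes 0.05 s, during which the arm holds its last target. There are 200 camera calls.

## Task

Put the winch back together: slide every brass spacer ring on the bench down over the upright shaft, find the bearing ring in one of the three closed tubs and slide it on top of the spacers, then set the drum over them, upright and fully home on the base with both pegs through the holes in its lugs. Finish with all three tubs closed by their lids, seated flat, and leave the jar, the mug and the winch handle alone.

Things in the scene. Friction and masses are not known exactly. Their poses are not given: they have to be found in the camera images.
- spacer1_mid (a point): Centre (half-way up) of a plain brass spacer ring lying flat on the bench: outside diameter 34 mm, bore 19 mm, 8 mm thick; z is its axis. All spacers are alike; 2 to 4 of them are there, the others are absent (None).
- spacer2_mid (a point): Centre (half-way up) of a plain brass spacer ring lying flat on the bench: outside diameter 34 mm, bore 19 mm, 8 mm thick; z is its axis. All spacers are alike; 2 to 4 of them are there, the others are absent (None).
- spacer3_mid (a point): Centre (half-way up) of a plain brass spacer ring lying flat on the bench: outside diameter 34 mm, bore 19 mm, 8 mm thick; z is its axis. All spacers are alike; 2 to 4 of them are there, the others are absent (None).
- spacer4_mid (a point): Centre (half-way up) of a plain brass spacer ring lying flat on the bench: outside diameter 34 mm, bore 19 mm, 8 mm thick; z is its axis. All spacers are alike; 2 to 4 of them are there, the others are absent (None).
- bearing_mid (a point): Centre (half-way up) of the steel bearing ring: outside diameter 36 mm, bore 19 mm, 14 mm tall; z is its axis. It lies flat on the floor of one of the three closed tubs.
- tub_a_in (a point): Centre of the inner floor (4 mm above the bench) of a fixed grey rectangular tub: outside 84 mm along its x, 124 mm along its y, 38 mm high, walls 4 mm, inside 76 x 116 mm. One of three identical tubs in a row on a purple mat; one holds the bearing, one a small steel pawl (34 x 14 x 10 mm block), one is empty.
- lid_a_grip (a point): Centre of the grip bar of a loose lift-off lid, one of three alike (they fit any tub, either way round). Black bar 40 (x) x 14 (y) x 22 mm high; below it a grey plate 88 x 128 x 5 mm, then a locating lip 70 x 110 x 5 mm whose underside is 21 mm below this point. Seated: plate flat on the rim, lip inside with 3 mm play, this point 50 mm above the tub's inner floor.
- tub_b_in (a point): Centre of the inner floor (4 mm above the bench) of a fixed grey rectangular tub: outside 84 mm along its x, 124 mm along its y, 38 mm high, walls 4 mm, inside 76 x 116 mm. One of three identical tubs in a row on a purple mat; one holds the bearing, one a small steel pawl (34 x 14 x 10 mm block), one is empty.
- lid_b_grip (a point): Centre of the grip bar of a loose lift-off lid, one of three alike (they fit any tub, either way round). Black bar 40 (x) x 14 (y) x 22 mm high; below it a grey plate 88 x 128 x 5 mm, then a locating lip 70 x 110 x 5 mm whose underside is 21 mm below this point. Seated: plate flat on the rim, lip inside with 3 mm play, this point 50 mm above the tub's inner floor.
- tub_c_in (a point): Centre of the inner floor (4 mm above the bench) of a fixed grey rectangular tub: outside 84 mm along its x, 124 mm along its y, 38 mm high, walls 4 mm, inside 76 x 116 mm. One of three identical tubs in a row on a purple mat; one holds the bearing, one a small steel pawl (34 x 14 x 10 mm block), one is empty.
- lid_c_grip (a point): Centre of the grip bar of a loose lift-off lid, one of three alike (they fit any tub, either way round). Black bar 40 (x) x 14 (y) x 22 mm high; below it a grey plate 88 x 128 x 5 mm, then a locating lip 70 x 110 x 5 mm whose underside is 21 mm below this point. Seated: plate flat on the rim, lip inside with 3 mm play, this point 50 mm above the tub's inner floor.
- shaft_foot (a point): On the axis of the fixed winch base, at the top face of its flange (136 mm across, 20 mm above the bench). z runs up the steel shaft, 16 mm in diameter, ending 50 mm above this point (last 6 mm tapered to 10 mm). Two alignment pegs, 8 mm in diameter, 16 mm tall with tapered tips, stand on the flange at x = +46 and -46 mm.
- drum_foot (a point): Centre of the underside of the loose black winch drum, which stands upright: 84 mm tall, about 0.55 kg, closed top, hollow below (bore 42 mm or more, 77 mm deep). A straight cylinder 56 mm in diameter from 12 mm up; foot 68 mm. Two lugs on the foot (34 x 34 mm, 12 mm thick) at x = +46 and -46 mm, each with a vertical 12 mm through hole; either way round fits.
- drum_mid (a point): Centre of the same drum, 42 mm above its underside; axes as drum_foot.
- grease_jar: Bystander: white lidded jar, 60 mm across, 60 mm tall; origin at its underside.
- mug: Bystander: white mug, 76 mm across, 85 mm tall; origin at its underside.
- winch_handle: Bystander: aluminium winch crank lying on the bench, 200 mm long along y with an upright black grip, 82 mm high; origin at the middle of its underside.
There are look-alikes about, which are no part of the job. Leave any blue look-alike of the part that bears lid_a_grip alone. Leave any turquoise look-alike of the part that bears lid_c_grip alone.

How it is judged:
By the outcome, as a careful person would: the job done as asked, in the order asked, and still so for the second after the job is handed in, with the robot touching nothing.
Of spacer1, spacer2, spacer3, spacer4 only 2 to 4 are there at a start; the rules pass over those that are not, and their reading is None.
At some moment in a run one of spacer1, spacer2, spacer3, spacer4, drum may be knocked a few centimetres aside while the robot is not near it.
Once in a run the grip may slacken for a moment while it holds something.
It also fails if it takes over 210 s, if anything falls off the work surface, if the arm or the gripper's body presses on something with over 40 N, if the wrist force passes 120 N, or if a joint passes its speed limit or range.

## Working session

There is one attempt and no reset: what is moved stays moved. The work goes in short steps, Python scripts to look and compute and a tool call to move; the robot and the scene stay as the last step left them, time stands still between calls to the robot, and variables do not carry over. Pictures are saved under pics/ and viewed, at most 16 in all, crops included, and the job is handed in when it is done.

Besides the shell and the picture viewer there is one more tool, called after ">>>" in YAML: its name, and indented under it one key for each argument. jog_arm: Moves the arm, as the interface text tells. Its arguments: {"type":"object","properties":{"rows":{"type":"array"},"claw":{"type":"number"}},"required":["rows"]}

```bash
mkdir -p pics; ls
python3 - <<'E'
from station import *
import cv2
s=sense();print(s['time_s'],s['tcp_pos'],s['ee_rot'],s['gripper_width'],finger_overhang)
for n in('top','side'):
    cv2.imwrite(f'pics/{n}0.png',capture(n)[:,:,::-1]);print(n,camera_model(n))
E
```

```text
pics
0.0 [0.2093124  0.58842093 0.29114479] [[ 9.42077109e-01 -3.35395716e-01 -6.59058792e-04]
 [-3.35396354e-01 -9.42074789e-01 -2.09219746e-03]
 [ 8.08313930e-05  2.19205725e-03 -9.99997594e-01]] 0.9997200707798101 0.0697
top {'fovy': 44.202114505856926, 'cx': 257.6699489764962, 'cy': 188.6704270749004, 'eye': array([ 0.27720241, -0.07244353,  1.50903981]), 'rotation': array([[ 0.0014455 , -0.9759798 ,  0.21785626],
       [-0.99999836, -0.00117292,  0.00138051],
       [-0.00109182, -0.2178579 , -0.97597989]])}
side {'fovy': 47.575949476859286, 'cx': 253.06780490582514, 'cy': 185.35937311112718, 'eye': array([ 0.21957658, -0.8781231 ,  0.95146585]), 'rotation': array([[ 0.90260992, -0.31329892,  0.29519338],
       [-0.43036949, -0.64278441,  0.63372732],
       [-0.00880038, -0.69905078, -0.71501787]])}
```

View pics/top0.png

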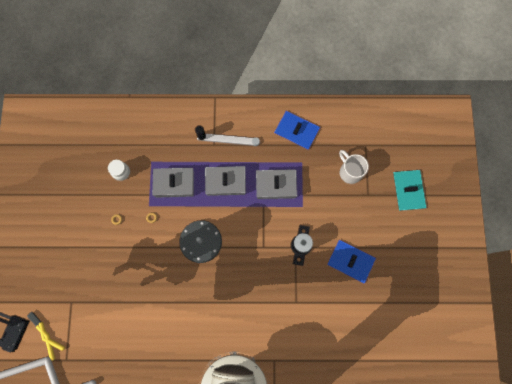

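View pics/side0.png

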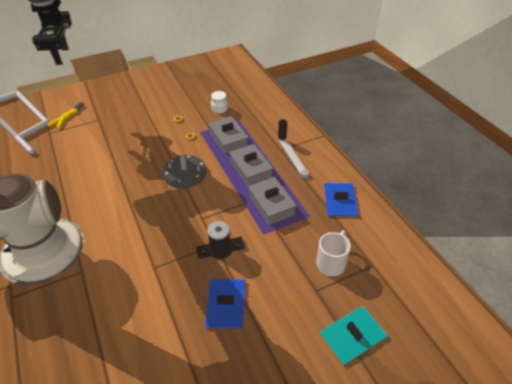

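```bash
cat > h.py <<'E'
import numpy as np,cv2
from station import *
def cam(n):
    m=camera_model(n);f=192/np.tan(np.radians(m['fovy']/2));return m,f
def p2w(n,u,v,z):
    m,f=cam(n);d=m['rotation']@np.array([(u-m['cx'])/f,(v-m['cy'])/f,1]);e=m['eye'];return e+d*(z-e[2])/d[2]
def w2p(n,p):
    m,f=cam(n);q=m['rotation'].T@(np.array(p)-m['eye']);return np.array([m['cx']+f*q[0]/q[2],m['cy']+f*q[1]/q[2]])
def tri(a,b):
    A=np.zeros((3,3));B=np.zeros(3)
    for n,(u,v) in(('top',a),('side',b)):
        m,f=cam(n);d=m['rotation']@np.array([(u-m['cx'])/f,(v-m['cy'])/f,1]);d/=np.linalg.norm(d);P=np.eye(3)-np.outer(d,d);A+=P;B+=P@m['eye']
    return np.linalg.solve(A,B)
def blobs(mask,lo,hi):
    n,l,s,c=cv2.connectedComponentsWithStats(mask.astype(np.uint8));
    return [(c[i].round(1),s[i]) for i in range(1,n) if lo<=s[i,4]<=hi]
def shot(n,name=None,roi=None,k=4):
    im=capture(n)
    if name:
        x0,y0,x1,y1=roi or(0,0,512,384)
        cv2.imwrite(f'pics/{name}.png',cv2.resize(im[y0:y1,x0:x1,::-1],None,fx=k,fy=k,interpolation=cv2.INTER_CUBIC))
    return im
def brass(im):
    h=cv2.cvtColor(im,cv2.COLOR_RGB2HSV).astype(int);return (h[...,0]>=17)&(h[...,0]<=32)&(h[...,1]>120)&(h[...,2]>90)
def grow(dx,dy,R=None):
    "world shift -> tool shift"
    R=sense()['ee_rot'] if R is None else R
    return R.T@np.array([dx,dy,0])
E
python3 - <<'E'
from h import *
im={n:shot(n,n+'1',(90,140,330,290) if n=='top' else (140,80,340,260),3 if n=='top' else 3) for n in('top','side')}
for n in im:
    print(n,[(c,s[4],p2w(n,*c,0.008)[:2].round(3)) for c,s in blobs(brass(im[n]),4,3000)])
    g=im[n].max(2);
    bar=(g<45)
    print([(c,s[2:],p2w(n,*c,0.065)[:2].round(3)) for c,s in blobs(bar,12,300)])
E
```

```text
top [(array([151.2, 217.4]), np.int32(67), array([0.517, 0.271])), (array([116.1, 219.3]), np.int32(70), array([0.511, 0.384])), (array([ 48.6, 340.8]), np.int32(380), array([0.138, 0.564]))]
[(array([297.1, 128.3]), array([ 7, 10, 29], dtype=int32), array([ 0.799, -0.197])), (array([200.2, 132.3]), array([ 9, 12, 82], dtype=int32), array([0.785, 0.115])), (array([225. , 178.8]), array([ 3, 12, 34], dtype=int32), array([0.631, 0.032])), (array([172. , 180.5]), array([ 5, 12, 53], dtype=int32), array([0.626, 0.199])), (array([276.5, 182. ]), array([ 4, 11, 33], dtype=int32), array([ 0.621, -0.129])), (array([410.8, 188.6]), array([13,  4, 41], dtype=int32), array([ 0.6  , -0.549])), (array([303.5, 228.9]), array([10,  7, 43], dtype=int32), array([ 0.473, -0.211])), (array([297.9, 256.2]), array([ 15,  23, 133], dtype=int32), array([ 0.39 , -0.193])), (array([351.9, 261. ]), array([ 8, 11, 47], dtype=int32), array([ 0.376, -0.356])), (array([ 16.8, 327.3]), array([ 29,  35, 238], dtype=int32), array([0.181, 0.637])), (array([237.4, 368.1]), array([27,  8, 58], dtype=int32), array([ 0.0
[... 572 characters left out ...]
77.8, 118.3]), np.int32(55), array([0.511, 0.379])), (array([189.8, 135.9]), np.int32(57), array([0.517, 0.266]))]
[(array([282.1, 130.2]), array([ 6, 15, 71], dtype=int32), array([0.778, 0.092])), (array([228. , 127.4]), array([ 7,  4, 21], dtype=int32), array([0.626, 0.183])), (array([250.2, 157.4]), array([ 9,  6, 33], dtype=int32), array([0.629, 0.019])), (array([271.6, 193.3]), array([10,  7, 37], dtype=int32), array([ 0.619, -0.143])), (array([340.9, 196.4]), array([11,  4, 34], dtype=int32), array([ 0.786, -0.238])), (array([225. , 299.1]), array([ 15,   8, 105], dtype=int32), array([ 0.373, -0.39 ])), (array([354.8, 332.5]), array([13, 14, 62], dtype=int32), array([ 0.592, -0.584]))]
```

View pics/top1.png

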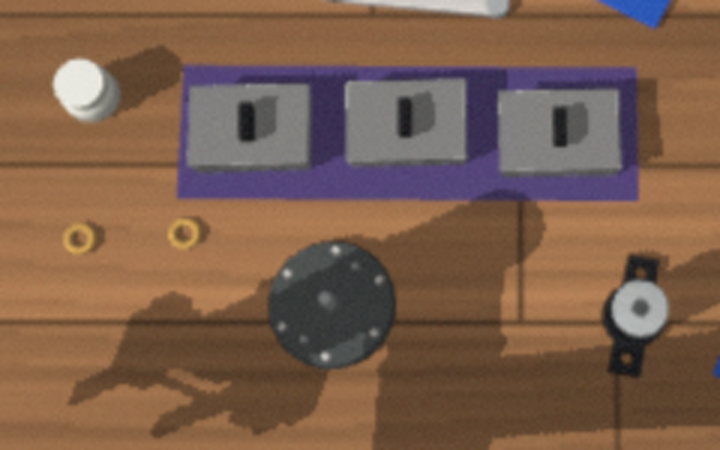

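View pics/side1.png

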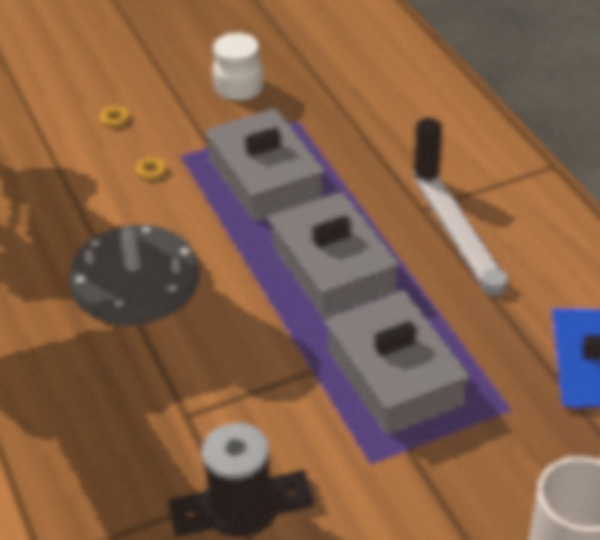

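Run:
```python
from h import *
print('px',[w2p('top',(0.52,-.05,0))])
for n in('top','side'):
    im=shot(n);g=im.max(2).astype(np.uint8)
    # base disc
    c0=(200,241) if n=='top' else (185,172)
    h=cv2.cvtColor(im,cv2.COLOR_RGB2HSV)
    m=(h[...,1]<75)&(g<110);m=cv2.morphologyEx(m.astype(np.uint8),cv2.MORPH_CLOSE,np.ones((3,3)))
    cs,_=cv2.findContours(m,cv2.RETR_EXTERNAL,cv2.CHAIN_APPROX_NONE)
    for c in cs:
        if cv2.contourArea(c)>600:
            e=cv2.fitEllipse(cv2.convexHull(c));print(n,'ell',np.round(e[0],1),np.round(e[1],1),p2w(n,*e[0],0.02).round(4))
    x0,y0=c0;sub=g[y0-28:y0+28,x0-28:x0+28]
    bl=cv2.subtract(sub,cv2.medianBlur(sub,9))
    for c,s in blobs(bl>14,2,60): print('spot',c+[x0-28,y0-28],s[2:],bl[int(c[1]),int(c[0])])
```

```text
px [array([251.33414703, 217.1078342 ])]
top ell [200.1 241.2] [41.4 42.6] [0.4397 0.1106 0.02  ]
top ell [411.6 148.3] [202.4 351.8] [ 0.7461 -0.5764  0.02  ]
top ell [ 312.2 -631.2] [ 380.7 1858.9] [ 5.0314 -0.3507  0.02  ]
spot [216.5 219. ] [2 1 2] 26
spot [201.5 223. ] [ 4  3 12] 105
spot [207.7 228. ] [3 3 7] 33
spot [185.4 230.9] [ 4  3 11] 83
spot [180.5 231. ] [2 1 2] 21
spot [215.9 232.7] [3 4 9] 45
spot [173.1 236.8] [4 3 9] 18
spot [198.5 239.5] [ 6  6 28] 53
spot [177.8 243.6] [2 4 5] 7
spot [222.4 244.2] [2 3 5] 25
spot [183.4 248.5] [ 4  4 11] 61
spot [214.3 250.3] [ 4  4 10] 67
spot [221.2 249.8] [3 3 6] 15
spot [190.8 252.6] [3 2 5] 35
spot [210.  251.8] [3 2 4] 16
spot [215.3 259. ] [ 9  8 31] 39
spot [197.9 258.5] [ 5  4 15] 95
spot [199.8 263.8] [3 3 5] 1
spot [198.5 267.5] [2 2 4] 20
side ell [184.1 171.2] [32.1 42.4] [0.4387 0.0964 0.02  ]
side ell [403.3 147.8] [135.5 280.3] [ 1.1167 -0.1123  0.02  ]
side ell [49.7 25.3] [42.4 78.4] [0.1967 1.3185 0.02  ]
spot [169.8 147.7] [ 4  4 12] 33
spot [177.8 152.6] [ 4  4 11] 16
spot [188.2 156.4] [3 2 5] 48
spot [183.2 165.5] [ 6 12 40] 23
spot [171.5 160.5] [2 2 4] 17
spot [200.7 163.1] [4 3 9] 51
spot [169.2 165.5] [ 3  4 10] 33
spot [197.9 168.6] [ 3  4 11] 26
spot [166.4 172.6] [ 4  4 13] 65
spot [196.7 175.7] [ 4  4 10] 30
spot [211.6 175.3] [2 4 7] 26
spot [163.5 180. ] [2 1 2] 19
spot [179.  180.7] [3 3 7] 38
spot [172.6 188.4] [ 9  4 23] 47
spot [190.5 188. ] [2 1 2] 16
spot [162.5 191. ] [2 1 2] 15
```

Run:
```python
from h import *
b=np.mean([(201.5,223),(185.4,230.9),(215.9,232.7),(183.4,248.5),(214.3,250.3),(197.9,258.5)],0)
print('bolts',b,p2w('top',*b,.022),'tip',p2w('top',198.5,239.5,.07))
p,q=p2w('top',207.7,228,.033),p2w('top',190.8,252.6,.033);d=p-q
print('pegs',p,q,np.linalg.norm(d),np.degrees(np.arctan2(d[1],d[0])),(p+q)/2)
p,q=p2w('side',197.9,168.6,.03),p2w('side',169.2,165.5,.03);d=p-q
print('pegs side',p,q,np.linalg.norm(d),np.degrees(np.arctan2(d[1],d[0])),(p+q)/2)
print('tipside',p2w('side',182.7,161,.068),'pred',w2p('side',(.440,.111,.07)),w2p('side',(.440,.111,.02)))
# drum
for n in('top','side'):
    im=shot(n);h=cv2.cvtColor(im,cv2.COLOR_RGB2HSV)
    r=(275,215,330,275) if n=='top' else (190,215,250,262)
    sub=h[r[1]:r[3],r[0]:r[2]]
    m=(sub[...,1]<60)&(sub[...,2]>120)
    print(n,[(c+[r[0],r[1]],s[2:],p2w(n,*(c+[r[0],r[1]]),.084).round(4)) for c,s in blobs(m,20,2000)])
for (u,v) in [(151.2,217.4),(116.1,219.3)]: print('ring top',p2w('top',u,v,.007))
for (u,v) in [(189.8,135.9),(177.8,118.3)]: print('ring side',p2w('side',u,v,.006))
print('lug',[p2w('top',(a+.5)/3+89.5,(b+.5)/3+139.5,.012) for a,b in((642,266),(627,360))])
for a,bb in [((172,180.5),(228,127.4)),((225,178.8),(250.2,157.4)),((276.5,182),(271.6,193.3))]: print('bar',p2w('top',*a,.06),p2w('side',*bb,.06))
```

```text
bolts [199.73333333 240.65      ] [0.44138001 0.11167027 0.022     ] tip [0.43957836 0.10958287 0.07      ]
pegs [0.47992993 0.08640229 0.033     ] [0.40301787 0.13700925 0.033     ] 0.09206807902147802 -33.34430489895404 [0.4414739  0.11170577 0.033     ]
pegs side [0.47834478 0.07816617 0.03      ] [0.40304847 0.13049289 0.03      ] 0.0916930785904999 -34.79713678858519 [0.44069662 0.10432953 0.03      ]
tipside [0.43817655 0.09008898 0.068     ] pred [180.92948165 156.15088446] [182.96986364 168.13137102]
top [(array([303. , 242.4]), array([ 19,  18, 254], dtype=int32), array([ 0.4297, -0.2072,  0.084 ]))]
side [(array([217.8, 229.6]), array([ 22,  18, 279], dtype=int32), array([ 0.4298, -0.2117,  0.084 ]))]
ring top [0.51751643 0.27155084 0.007     ]
ring top [0.51120883 0.38392635 0.007     ]
ring side [0.51715699 0.26835109 0.006     ]
ring side [0.51209962 0.38129291 0.006     ]
lug [array([ 0.48214242, -0.21697525,  0.012     ]), array([ 0.38320682, -0.19933052,  0.012     ])]
bar [0.62672438 0.19975663 0.06      ] [0.62828777 0.18910884 0.06      ]
bar [0.63243873 0.03272877 0.06      ] [0.63114224 0.02363159 0.06      ]
bar [ 0.62225383 -0.12967593  0.06      ] [ 0.62101024 -0.13900835  0.06      ]
```

```bash
cat >> h.py <<'E'
def plan(x,y,z,yaw):
    "turn needed (tool z) and shift in tool axes after the turn"
    s=sense();R=s['ee_rot'];yc=np.degrees(np.arctan2(R[1,0],R[0,0]));t=(yc-yaw+90)%180-90
    a=np.radians(yc-t);Rn=np.array([[np.cos(a),np.sin(a),0],[np.sin(a),-np.cos(a),0],[0,0,-1]])
    print('t',round(s['time_s'],2),'at',s['tcp_pos'].round(4),'yaw',yc.round(1),'F',s['wrist_force'].round(1),'turn',np.radians(t).round(3),'shift',(Rn.T@(np.array([x,y,z])-s['tcp_pos'])).round(4),'w',round(s['gripper_width'],3))
E
python3 - <<'E'
from h import *
plan(.512,.3825,.12,-34)
E
```

```text
t 0.4 at [0.2094 0.5888 0.2921] yaw -19.6 F [-0.3 -0.2  0.1] turn 0.252 shift [0.3662 0.0018 0.1721] w 1.001
```

>>> jog_arm:
  rows:
    - [[0,0,0.01,0.125],[0,0,0.01,0.125],[0.03,0,0.015,0],[0.03,0,0.015,0],[0.03,0,0.015,0],[0.03,0,0.015,0],[0.03,0,0.015,0],[0.03,0,0.015,0],[0.03,0,0.015,0],[0.03,0,0.015,0],[0.03,0,0.015,0],[0.03,0,0.015,0],[0.03,0,0,0],[0.03,0,0,0],[0,0,0,0],[0,0,0,0]]
  claw: 0.7

```text
time_s: 2.4
tcp_pos: [0.508, 0.3881, 0.1222]
ee_rot: [[0.83, -0.558, -0.0], [-0.558, -0.83, 0.0], [-0.0, 0.0, -1.0]]
wrist_force: [0.1, -0.2, 0.0]
gripper_width: 0.703
gripper_force: 0.0
```

Run:
```python
from h import *
plan(.512,.3825,.12,-34)
im=shot('top','top2',(60,150,260,300),4);im2=shot('side')
print([(c,s[2:]) for c,s in blobs(brass(im),4,3000)]);print([(c,s[2:]) for c,s in blobs(brass(im2),30,3000)])
```

```text
t 2.4 at [0.508  0.3881 0.1222] yaw -33.9 F [ 0.1 -0.2  0. ] turn 0.001 shift [0.0065 0.0024 0.0022] w 0.703
[(array([151. , 217.6]), array([11, 10, 68], dtype=int32)), (array([ 40.3, 333.9]), array([10, 16, 42], dtype=int32))]
[(array([ 62. , 118.3]), array([ 32,  22, 249], dtype=int32)), (array([177.8, 118.4]), array([10,  8, 56], dtype=int32)), (array([189.6, 135.9]), array([10,  7, 57], dtype=int32))]
```

View pics/top2.png

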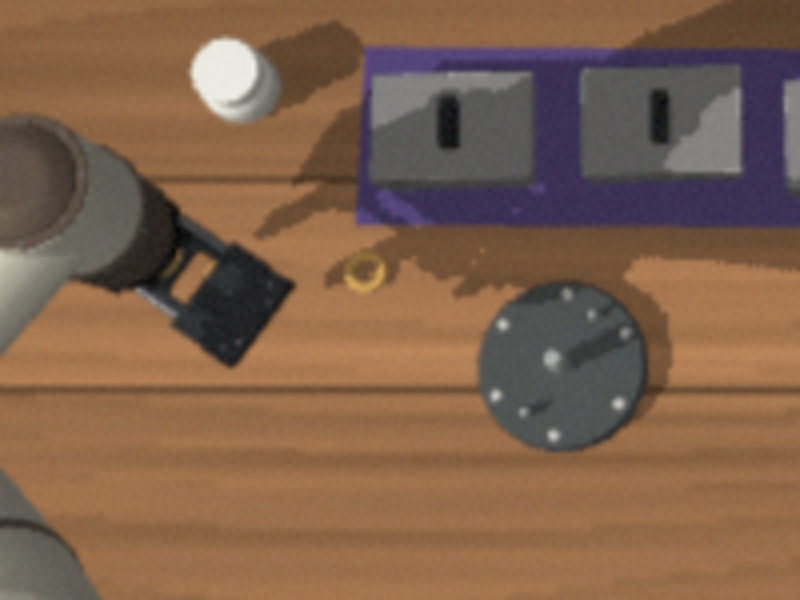

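>>> jog_arm:
  rows:
    - [[0.0065,0.0025,0,0],[0,0,0.02,0],[0,0,0.02,0],[0,0,0.01,0],[0,0,0,0],[0,0,0,0]]

```text
time_s: 3.25
tcp_pos: [0.5125, 0.3827, 0.073]
ee_rot: [[0.83, -0.558, 0.001], [-0.558, -0.83, 0.001], [0.0, -0.001, -1.0]]
wrist_force: [-0.2, 0.5, 0.3]
gripper_width: 0.698
gripper_force: 0.0
```

>>> jog_arm:
  rows:
    - [[0,0,0,0],[0,0,0,0],[0,0,0,0],[0,0,0,0],[0,0,0,0],[0,0,0,0]]
  claw: 0.0

```text
time_s: 4.0
tcp_pos: [0.5123, 0.3824, 0.0725]
ee_rot: [[0.83, -0.558, 0.0], [-0.558, -0.83, 0.0], [0.0, -0.0, -1.0]]
wrist_force: [-0.9, -0.1, 1.0]
gripper_width: 0.368
gripper_force: 30.0
```

>>> jog_arm:
  rows:
    - [[0,0,-0.02,0],[0,0,-0.03,0],[0,0,-0.03,0],[0,0,-0.03,0],[0,0,0,0],[0,0,0,0]]

```text
time_s: 4.75
tcp_pos: [0.5116, 0.3818, 0.1812]
ee_rot: [[0.83, -0.558, -0.002], [-0.558, -0.83, -0.001], [-0.001, 0.002, -1.0]]
wrist_force: [-0.3, -0.3, -0.8]
gripper_width: 0.372
gripper_force: 30.0
```

Run:
```python
from h import *
plan(.4405,.1095,.175,-34)
im=shot('top');im2=shot('side','side2',(140,60,240,160),6)
print([(c,s[2:]) for c,s in blobs(brass(im),4,3000)]);print([(c,s[2:]) for c,s in blobs(brass(im2),5,3000)])
s=sense();t=s['tcp_pos']+s['ee_rot']@[0,0,.066];print(w2p('top',t),w2p('side',t))
```

```text
t 4.75 at [0.5116 0.3818 0.1812] yaw -33.9 F [-0.3 -0.3 -0.8] turn 0.001 shift [0.0933 0.2655 0.0062] w 0.372
[(array([ 99.2, 209.5]), array([3, 6, 6], dtype=int32)), (array([151.1, 217.5]), array([11, 10, 69], dtype=int32)), (array([ 37. , 328.9]), array([5, 5, 8], dtype=int32)), (array([ 48.1, 349.5]), array([14, 26, 93], dtype=int32))]
[(array([149.4,  64.1]), array([12,  3, 13], dtype=int32)), (array([135.8,  67.1]), array([8, 3, 9], dtype=int32)), (array([180. ,  68.2]), array([5, 2, 5], dtype=int32)), (array([65. , 84.1]), array([19,  5, 19], dtype=int32)), (array([46.5, 88.5]), array([8, 2, 8], dtype=int32)), (array([38. , 90.6]), array([7, 2, 7], dtype=int32)), (array([175.7,  92.8]), array([ 5,  7, 22], dtype=int32)), (array([30. , 92.6]), array([7, 2, 7], dtype=int32)), (array([ 62.2, 118.3]), array([ 32,  21, 247], dtype=int32)), (array([189.9, 135.9]), array([10,  7, 57], dtype=int32))]
[106.3412681  213.63431794] [173.38898704  92.5005329 ]
```

View pics/side2.png

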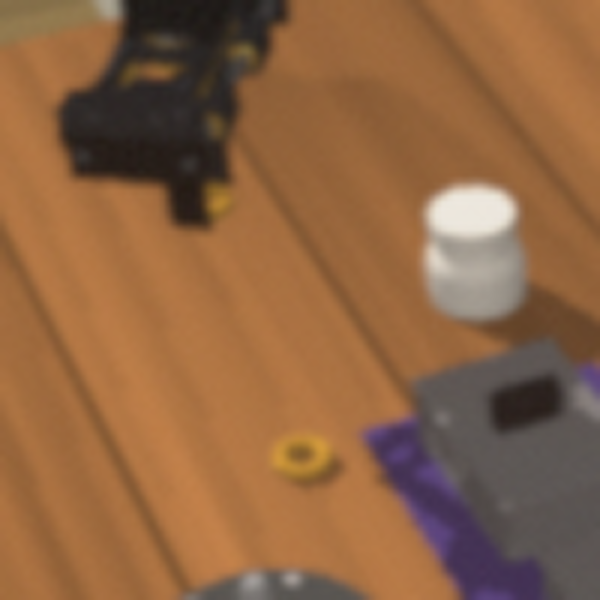

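>>> jog_arm:
  rows:
    - [[0,0,0.03,0],[0,0,0.03,0],[0,0,0.03,0],[0,0,0.015,0],[0,0,0.003,0],[0,0,0,0],[0,0,0,0]]

```text
time_s: 5.72
tcp_pos: [0.5127, 0.3828, 0.0755]
ee_rot: [[0.83, -0.558, 0.002], [-0.558, -0.83, 0.002], [0.0, -0.002, -1.0]]
wrist_force: [-0.1, 0.5, -0.5]
gripper_width: 0.372
gripper_force: 30.0
```

>>> jog_arm:
  rows:
    - [[0,0,0,0],[0,0,0,0],[0,0,0,0],[0,0,0,0.174],[0,0,0,0.174],[0,0,0,0.174],[0,0,0,0.174],[0,0,0,0.174],[0,0,0,0.174],[0,0,0,0.174],[0,0,0,0.174],[0,0,0,0.174],[0,0,0,0],[0,0,0,0]]
  claw: 0.65

```text
time_s: 7.48
tcp_pos: [0.5123, 0.3823, 0.0743]
ee_rot: [[-0.552, -0.834, 0.0], [-0.834, 0.552, 0.0], [-0.0, -0.0, -1.0]]
wrist_force: [1.1, -0.1, 0.8]
gripper_width: 0.649
gripper_force: 0.0
```

>>> jog_arm:
  rows:
    - [[0,0,0,0],[0,0,0,0],[0,0,0,0],[0,0,0,0],[0,0,0,0],[0,0,0,0]]
  claw: 0.0

```text
time_s: 8.22
tcp_pos: [0.5122, 0.3823, 0.0742]
ee_rot: [[-0.554, -0.833, -0.0], [-0.833, 0.554, 0.0], [0.0, 0.0, -1.0]]
wrist_force: [1.1, 0.6, -0.2]
gripper_width: 0.363
gripper_force: 30.0
```

Run:
```python
from h import *
print(sense()['joints'])
plan(.4405,.1095,.175,-34)
```

```text
[ 5.12148407e+01  3.58002094e+01 -1.10587931e+01 -8.40695153e-04
 -4.31413900e+01 -8.48426416e+01]
t 8.22 at [0.5122 0.3823 0.0742] yaw -123.6 F [ 1.1  0.6 -0.2] turn -1.564 shift [ 0.0931  0.2663 -0.1008] w 0.363
```

>>> jog_arm:
  rows:
    - [[0,0,-0.03,0],[0,0,-0.03,0],[0,0,-0.02,-0.174],[0,0,-0.01,-0.174],[0,0,0,-0.174],[0,0,0,-0.174],[0,0,0,-0.174],[0,0,0,-0.174],[0,0,0,-0.174],[0,0,0,-0.174],[0,0,0,-0.174]]

```text
time_s: 9.6
tcp_pos: [0.5121, 0.3822, 0.164]
ee_rot: [[0.833, -0.553, -0.0], [-0.553, -0.833, -0.0], [-0.0, 0.001, -1.0]]
wrist_force: [0.4, -0.2, 0.2]
gripper_width: 0.363
gripper_force: 30.0
```

>>> jog_arm:
  rows:
    - [[0.009,0.026,0,0],[0.0095,0.0267,0,0],[0.0093,0.0267,0,0],[0.0093,0.0267,0,0],[0.0093,0.0267,0,0],[0.0093,0.0267,0,0],[0.0093,0.0267,0,0],[0.0093,0.0267,0,0],[0.0093,0.0267,0,0],[0.0093,0.0267,0,0],[0,0,0,0],[0,0,0,0]]

```text
time_s: 11.1
tcp_pos: [0.4413, 0.1099, 0.1645]
ee_rot: [[0.83, -0.558, 0.001], [-0.558, -0.83, 0.001], [0.001, -0.001, -1.0]]
wrist_force: [-0.8, 0.1, -0.3]
gripper_width: 0.365
gripper_force: 30.0
```

Run:
```python
from h import *
plan(.4405,.1095,.175,-34)
a=shot('top')[200:280,150:250,::-1];b=shot('side')[110:200,140:240,::-1]
a=cv2.resize(a,(400,320),interpolation=2);b=cv2.resize(b,(356,320),interpolation=2)
cv2.imwrite('pics/s3.png',np.hstack([a,b]))
```

```text
t 11.1 at [0.4413 0.1099 0.1645] yaw -33.9 F [-0.8  0.1 -0.3] turn 0.002 shift [-0.0004  0.0007 -0.0105] w 0.365
```

View pics/s3.png

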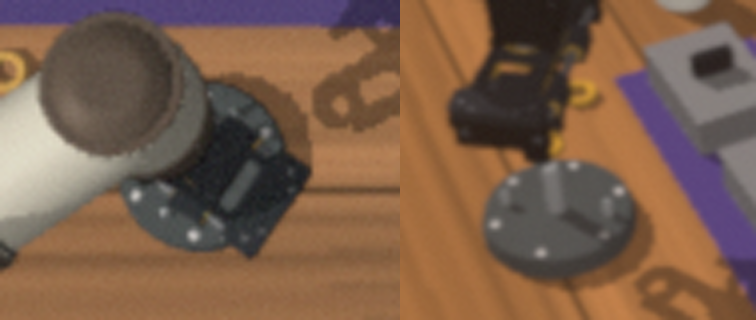

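Run:
```python
from h import *
s=sense();t,R=s['tcp_pos'],s['ee_rot']
for y in(.017,.024,.031): print(y,w2p('side',t+R@[0,y,.0697]),w2p('side',t+R@[-.0095,y,.0697]),w2p('side',t+R@[.0095,y,.0697]))
print('ring right',w2p('side',t+R@[.017,0,.07]),'tip pred',w2p('side',(.4405,.1105,.07)),'foot',w2p('side',(.4405,.1105,.02)))
im=capture('side');g=cv2.resize(im[140:175,165:200].max(2),None,fx=4,fy=4,interpolation=2)
for v in range(148,164):print(v,im[v,170:196].max(1))
```

```text
0.017 [178.88126229 153.76214304] [175.77590776 153.47477146] [181.99156055 154.04997212]
0.024 [178.25843904 155.32162946] [175.14193973 155.03193654] [181.37991844 155.61178532]
0.031 [177.63092468 156.89286195] [174.50320048 156.6008208 ] [180.76366574 157.18537154]
ring right [185.90785329 150.60419245] tip pred [181.13983938 156.20142388] foot [183.17493681 168.18207327]
148 [ 40  42  43  42  40  39  42  48  53  50  44  63 109 146 156 159 172 179
 179 178 176 175 174 173 172 171]
149 [ 41  41  43  40  40  40  43  54  59  56  47  62 114 166 183 169 168 176
 179 178 178 176 176 174 172 171]
150 [ 50  48  46  44  42  41  41  45  49  48  46  65 120 174 193 176 166 177
 180 179 178 176 175 176 173 171]
151 [ 86  82  70  61  53  46  40  43  43  41  43  75 133 177 182 164 163 175
 180 179 178 178 176 176 174 172]
152 [135 134 124 108  83  54  43  40  40  40  47  84 138 167 162 156 168 178
 179 180 180 178 177 176 175 173]
153 [160 168 168 157 122  72  43  41  40  41  49  78 121 144 149 161 172 177
 178 179 177 177 176 176 175 174]
154 [158 172 180 175 143  88  56  48  44  44  46  69 10
[... 354 characters left out ...]

 130 124  99  88  87  88  91  99]
158 [132 125 125 118 103  94  90  88  90 103 122 130 130 119 107  95  89  93
  96  95  89  87  87  87  88  87]
159 [134 124 118 102  90  88  89  89  90  98 112 119 119 115 105  96  89  86
  88  87  87  86  86  88  87  88]
160 [135 149 139 111  90  89  88  87  89  96 108 117 116 115 108  97  88  85
  88  88  87  86  87  87  86  88]
161 [128 146 135 106  92  88  87  87  89  92 102 114 116 115 108  99  88  87
  88  87  87  88  86  87  89  88]
162 [106 109 103  95  88  88  87  88  88  91 102 113 116 115 109  99  90  88
  89  88  87  88  88  87  88  87]
163 [103  93  91  87  87  89  89  88  88  90 100 111 116 115 109 102  91  88
  87  86  87  88  88  88  88  88]
```

>>> jog_arm:
  rows:
    - [[0,0,0.01,0],[0,0,0.01,0],[0,0,0.005,0],[0,0,0.005,0],[0,0,0.005,0],[0,0,0,0]]

```text
time_s: 12.0
tcp_pos: [0.442, 0.1102, 0.1294]
ee_rot: [[0.83, -0.557, 0.003], [-0.557, -0.83, 0.002], [0.002, -0.003, -1.0]]
wrist_force: [5.4, 1.7, -2.7]
gripper_width: 0.364
gripper_force: 30.0
```

>>> jog_arm:
  rows:
    - [[0.001,-0.0012,0,0],[0,0,0.006,0],[0,0,0.006,0],[0,0,0.006,0],[0,0,0.006,0],[0,0,0.005,0],[0,0,0,0],[0,0,0,0]]

```text
time_s: 13.0
tcp_pos: [0.4424, 0.1099, 0.0999]
ee_rot: [[0.83, -0.558, 0.0], [-0.558, -0.83, 0.0], [-0.0, -0.0, -1.0]]
wrist_force: [4.7, 1.9, -3.0]
gripper_width: 0.365
gripper_force: 30.0
```

>>> jog_arm:
  rows:
    - [[0.001,-0.001,0,0],[0,0,0.004,0],[0,0,0,0],[0,0,0,0]]

```text
time_s: 13.5
tcp_pos: [0.4429, 0.1097, 0.0959]
ee_rot: [[0.83, -0.558, -0.002], [-0.558, -0.83, -0.001], [-0.001, 0.002, -1.0]]
wrist_force: [1.2, 0.6, -1.2]
gripper_width: 0.365
gripper_force: 30.0
```

>>> jog_arm:
  rows:
    - [[0,0,0,0],[0,0,0,0],[0,0,0,0],[0,0,0,0]]
  claw: 0.52

```text
time_s: 14.0
tcp_pos: [0.4435, 0.1101, 0.0962]
ee_rot: [[0.83, -0.558, -0.0], [-0.558, -0.83, -0.0], [-0.0, 0.0, -1.0]]
wrist_force: [0.9, -0.4, 0.1]
gripper_width: 0.519
gripper_force: 0.0
```

>>> jog_arm:
  rows:
    - [[0,0,-0.01,0],[0,0,-0.03,0],[0,0,-0.03,0],[0,0,-0.03,0],[0,0,0,0],[0,0,0,0]]

```text
time_s: 14.75
tcp_pos: [0.4432, 0.11, 0.1962]
ee_rot: [[0.83, -0.558, -0.0], [-0.558, -0.83, 0.0], [-0.0, 0.0, -1.0]]
wrist_force: [0.2, 0.1, 0.6]
gripper_width: 0.522
gripper_force: 0.0
```

Run:
```python
from h import *
im=shot('top');im2=shot('side')
T=[(c,s[2:],p2w('top',*c,.007).round(4)) for c,s in blobs(brass(im),4,3000)];S=[(c,s[2:],p2w('side',*c,.006).round(4)) for c,s in blobs(brass(im2),20,3000)]
print(T,S)
plan(.5165,.2695,.12,-34)
```

```text
[(array([149.5, 215.3]), array([10,  7, 33], dtype=int32), array([0.5243, 0.2774, 0.007 ])), (array([195.4, 242.2]), array([2, 3, 5], dtype=int32), array([0.4381, 0.1272, 0.007 ])), (array([ 48.7, 341.2]), array([ 30,  39, 384], dtype=int32), array([0.137 , 0.5638, 0.007 ]))] [(array([42.5, 89.5]), array([24,  6, 24], dtype=int32), array([0.097 , 0.7911, 0.006 ])), (array([ 62.1, 118.3]), array([ 32,  21, 246], dtype=int32), array([0.1376, 0.5653, 0.006 ])), (array([189.8, 135.9]), array([11,  7, 61], dtype=int32), array([0.5172, 0.2684, 0.006 ])), (array([183.1, 168.4]), array([11,  9, 53], dtype=int32), array([0.4433, 0.1245, 0.006 ]))]
t 14.85 at [0.4431 0.1098 0.1955] yaw -33.9 F [ 0.2  0.5 -1.3] turn 0.001 shift [-0.0284 -0.1734  0.0755] w 0.518
```

>>> jog_arm:
  rows:
    - [[-0.003,-0.02,0,0],[-0.0032,-0.0193,0,0.174],[-0.0085,0.0185,0.005,0.174]]
  claw: 0.7

```text
time_s: 15.22
tcp_pos: [0.4436, 0.1413, 0.1909]
ee_rot: [[0.587, -0.81, 0.002], [-0.81, -0.587, 0.0], [0.001, -0.002, -1.0]]
wrist_force: [-0.6, -0.5, -0.8]
gripper_width: 0.686
gripper_force: 0.0
```

Run:
```python
from h import *
plan(.517,.2695,.12,56)
```

```text
t 15.22 at [0.4436 0.1413 0.1909] yaw -54.1 F [-0.6 -0.5 -0.8] turn 1.22 shift [-0.1473  0.0108  0.0709] w 0.686
```

>>> jog_arm:
  rows:
    - [[0,0,0,0.174],[0,0,0,0.174],[0,0,0,0.174],[0,0,0,0.174],[0,0,0,0.174],[0,0,0,0.175],[0,0,0,0.175],[-0.03,0.002,0,0],[-0.03,0.002,0,0],[-0.03,0.002,0.01,0],[-0.03,0.002,0.03,0],[-0.027,0.0025,0.03,0],[0,0,0.01,0],[0,0,0,0],[0,0,0,0]]

```text
time_s: 17.1
tcp_pos: [0.5145, 0.2667, 0.1121]
ee_rot: [[-0.556, -0.831, 0.001], [-0.831, 0.556, 0.001], [-0.001, -0.0, -1.0]]
wrist_force: [0.6, 0.1, -0.1]
gripper_width: 0.699
gripper_force: 0.0
```

Run:
```python
from h import *
plan(.517,.2695,.073,56)
```

```text
t 17.1 at [0.5145 0.2667 0.1121] yaw -123.8 F [ 0.6  0.1 -0.1] turn 0.004 shift [-0.0037 -0.0005  0.0391] w 0.699
```

>>> jog_arm:
  rows:
    - [[-0.0037,-0.0005,0.01,0],[0,0,0.015,0],[0,0,0.014,0],[0,0,0,0],[0,0,0,0]]

```text
time_s: 17.73
tcp_pos: [0.5167, 0.2695, 0.0716]
ee_rot: [[-0.556, -0.831, -0.001], [-0.831, 0.556, -0.001], [0.001, 0.0, -1.0]]
wrist_force: [0.2, 0.0, 0.9]
gripper_width: 0.7
gripper_force: 0.0
```

>>> jog_arm:
  rows:
    - [[0,0,0,0],[0,0,0,0],[0,0,0,0],[0,0,0,0],[0,0,0,0],[0,0,0,0]]
  claw: 0.0

```text
time_s: 18.48
tcp_pos: [0.517, 0.2697, 0.0724]
ee_rot: [[-0.555, -0.832, 0.0], [-0.832, 0.555, 0.0], [-0.0, -0.0, -1.0]]
wrist_force: [0.3, 0.0, -0.1]
gripper_width: 0.369
gripper_force: 30.0
```

>>> jog_arm:
  rows:
    - [[0,0,0,0],[0,0,0,0],[0,0,0,0],[0,0,0,-0.174],[0,0,0,-0.174],[0,0,0,-0.174],[0,0,0,-0.174],[0,0,0,-0.174],[0,0,0,-0.174],[0,0,0,-0.174],[0,0,0,-0.174],[0,0,0,-0.174],[0,0,0,0],[0,0,0,0]]
  claw: 0.65

```text
time_s: 20.23
tcp_pos: [0.5169, 0.2696, 0.0722]
ee_rot: [[0.827, -0.562, -0.0], [-0.562, -0.827, -0.0], [-0.0, 0.0, -1.0]]
wrist_force: [-0.1, 0.4, 0.2]
gripper_width: 0.653
gripper_force: 0.0
```

>>> jog_arm:
  rows:
    - [[0,0,0,0],[0,0,0,0],[0,0,0,0],[0,0,0,0],[0,0,0,0],[0,0,0,0]]
  claw: 0.0

```text
time_s: 20.98
tcp_pos: [0.5169, 0.2697, 0.0723]
ee_rot: [[0.829, -0.56, 0.0], [-0.56, -0.829, 0.0], [0.0, -0.0, -1.0]]
wrist_force: [0.5, -0.3, 0.1]
gripper_width: 0.372
gripper_force: 30.0
```

>>> jog_arm:
  rows:
    - [[0,0,-0.02,0],[0,0,-0.03,0],[0,0,-0.03,0],[0,0,-0.01,0],[0,0,0,0]]

```text
time_s: 21.6
tcp_pos: [0.5168, 0.2696, 0.1623]
ee_rot: [[0.829, -0.56, 0.0], [-0.56, -0.829, 0.001], [-0.0, -0.001, -1.0]]
wrist_force: [-0.1, 0.2, -0.8]
gripper_width: 0.372
gripper_force: 30.0
```

Run:
```python
from h import *
plan(.4435,.110,.16,-34)
```

```text
t 21.6 at [0.5168 0.2696 0.1623] yaw -34.0 F [-0.1  0.2 -0.8] turn -0.001 shift [0.0285 0.1733 0.0023] w 0.372
```

>>> jog_arm:
  rows:
    - [[0.004,0.025,0,0],[0.004,0.025,0,0],[0.004,0.025,0,0],[0.004,0.025,0,0],[0.004,0.025,0,0],[0.0045,0.025,0,0],[0.004,0.0233,0,0],[0,0,0,0],[0,0,0.008,0],[0,0,0.01,0],[0,0,0.006,0],[0,0,0.006,0],[0,0,0,0]]

```text
time_s: 23.22
tcp_pos: [0.4434, 0.1101, 0.1316]
ee_rot: [[0.829, -0.559, -0.001], [-0.559, -0.829, -0.001], [-0.001, 0.001, -1.0]]
wrist_force: [-0.1, 0.4, -0.5]
gripper_width: 0.372
gripper_force: 30.0
```

Run:
```python
from h import *
plan(.4435,.110,.102,-34)
```

```text
t 23.23 at [0.4434 0.1101 0.1316] yaw -34.0 F [-0.1  0.4 -0.5] turn -0.0 shift [ 0.0002 -0.      0.0296] w 0.372
```

>>> jog_arm:
  rows:
    - [[0,0,0.008,0],[0,0,0.008,0],[0,0,0.008,0],[0,0,0.004,0],[0,0,0.002,0],[0,0,0,0],[0,0,0,0]]

```text
time_s: 24.1
tcp_pos: [0.4437, 0.1102, 0.1024]
ee_rot: [[0.829, -0.559, 0.0], [-0.559, -0.829, 0.0], [0.0, -0.0, -1.0]]
wrist_force: [0.5, -0.6, -0.9]
gripper_width: 0.372
gripper_force: 30.0
```

>>> jog_arm:
  rows:
    - [[0,0,0,0],[0,0,0,0],[0,0,0,0],[0,0,-0.01,0],[0,0,-0.03,0],[0,0,-0.03,0],[0,0,-0.02,-0.15],[0,0,-0.01,-0.15],[0,0,0,-0.15],[0,0,0,-0.143],[0,0,0,0]]
  claw: 0.52

```text
time_s: 25.48
tcp_pos: [0.4436, 0.1101, 0.2029]
ee_rot: [[1.0, -0.002, 0.001], [-0.002, -1.0, 0.0], [0.001, -0.0, -1.0]]
wrist_force: [0.3, -0.3, 0.6]
gripper_width: 0.519
gripper_force: 0.0
```

Run:
```python
from h import *
plan(.628,.199,.18,0)
im=shot('top');im2=shot('side')
print([(c,s[2:]) for c,s in blobs(brass(im2),20,3000)])
# lid plates: grey regions on the mat
h=cv2.cvtColor(im,cv2.COLOR_RGB2HSV);sub=h[155:215,140:310]
m=(sub[...,1]<50)&(sub[...,2]>60)
for c,s in blobs(m,200,3000):
    print(c+[140,155],s[2:])
for b in [(.628,.199),(.633,.032),(.623,-.130)]:print(w2p('top',(*b,.065)))
```

```text
t 25.48 at [0.4436 0.1101 0.2029] yaw -0.1 F [ 0.3 -0.3  0.6] turn -0.002 shift [ 0.1844 -0.0889  0.0229] w 0.519
[(array([ 62.2, 118.2]), array([ 32,  22, 248], dtype=int32)), (array([183.4, 167.4]), array([12, 11, 76], dtype=int32))]
[225.2 180.3] [  41   29 1110]
[172.9 182.1] [  42   29 1110]
[275.8 183.7] [  41   30 1110]
[171.97422383 179.73233781]
[225.12569486 178.24815534]
[276.66165246 181.40007913]
```

>>> jog_arm:
  rows:
    - [[0.03,-0.015,0,0],[0.03,-0.015,0,0],[0.03,-0.015,0,0],[0.03,-0.015,0,0],[0.03,-0.015,0,0],[0.034,-0.014,0,0],[0,0,0.02,0],[0,0,0.03,0],[0,0,0.025,0],[0,0,0.01,0],[0,0,0,0],[0,0,0,0]]

```text
time_s: 27.08
tcp_pos: [0.6283, 0.1993, 0.1186]
ee_rot: [[1.0, -0.001, 0.002], [-0.001, -1.0, 0.001], [0.002, -0.001, -1.0]]
wrist_force: [0.1, 0.0, -0.5]
gripper_width: 0.517
gripper_force: 0.0
```

>>> jog_arm:
  rows:
    - [[0,0,0,0],[0,0,0,0],[0,0,0,0],[0,0,0,0],[0,0,0,0],[0,0,0,0],[0,0,0,0],[0,0,0,0]]
  claw: 0.0

```text
time_s: 28.08
tcp_pos: [0.628, 0.1996, 0.1175]
ee_rot: [[1.0, -0.0, 0.001], [-0.0, -1.0, 0.001], [0.001, -0.001, -1.0]]
wrist_force: [0.3, 4.0, 0.4]
gripper_width: 0.16
gripper_force: 29.9
```

>>> jog_arm:
  rows:
    - [[0,0,-0.005,0],[0,0,-0.01,0],[0,0,-0.02,0],[0,0,-0.03,0],[0,0,-0.02,0],[-0.02,0,0,0],[-0.03,0,0,0],[-0.03,0,0,0],[-0.03,0,0,0],[-0.03,0,0,0],[-0.02,0,0,0],[0,0,0,0],[0,0,0,0]]

```text
time_s: 29.7
tcp_pos: [0.4681, 0.1987, 0.2028]
ee_rot: [[1.0, -0.001, 0.0], [-0.001, -1.0, -0.0], [0.0, 0.0, -1.0]]
wrist_force: [0.2, 0.3, 0.2]
gripper_width: 0.158
gripper_force: 29.9
```

Run:
```python
from h import *
plan(.628,.1995,.2,0)
a=shot('top')[150:260,130:290,::-1];b=shot('side')[80:200,170:290,::-1]
cv2.imwrite('pics/s4.png',np.hstack([cv2.resize(a,(400,275),interpolation=2),cv2.resize(b,(275,275),interpolation=2)]))
```

```text
t 29.7 at [0.4681 0.1987 0.2028] yaw -0.1 F [0.2 0.3 0.2] turn -0.001 shift [ 0.1599 -0.0008  0.0028] w 0.158
```

View pics/s4.png

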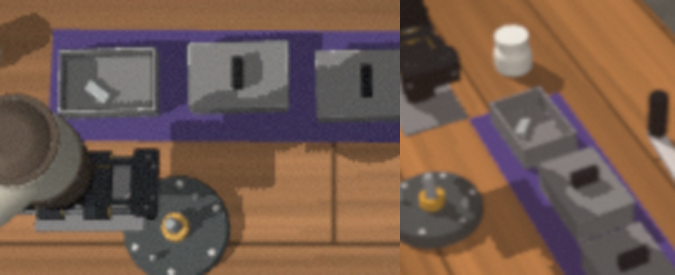

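>>> jog_arm:
  rows:
    - [[0.02,0,0,0],[0.03,0,0,0],[0.03,0,0,0],[0.03,0,0,0],[0.03,-0.0008,0,0],[0.02,0,0,0],[0,0,0,0],[0,0,0.02,0],[0,0,0.03,0],[0,0,0.02,0],[0,0,0.008,0],[0,0,0.006,0],[0,0,0,0]]

```text
time_s: 31.42
tcp_pos: [0.6276, 0.2001, 0.1204]
ee_rot: [[1.0, -0.0, 0.001], [-0.0, -1.0, 0.0], [0.001, -0.0, -1.0]]
wrist_force: [-3.1, 0.5, 4.4]
gripper_width: 0.159
gripper_force: 30.1
```

Run:
```python
from h import *
plan(.628,.1995,.1175,0)
```

```text
t 31.43 at [0.6276 0.2001 0.1204] yaw -0.0 F [-3.1  0.5  4.4] turn -0.0 shift [0.0004 0.0006 0.0029] w 0.159
```

>>> jog_arm:
  rows:
    - [[0,0,0.002,0],[0,0,0,0],[0,0,0,0]]

```text
time_s: 31.8
tcp_pos: [0.6278, 0.2003, 0.1196]
ee_rot: [[1.0, -0.0, 0.002], [-0.0, -1.0, 0.001], [0.002, -0.001, -1.0]]
wrist_force: [-4.3, 1.9, 8.2]
gripper_width: 0.161
gripper_force: 30.2
```

>>> jog_arm:
  rows:
    - [[-0.0015,0,0,0],[0,0,0,0],[0,0,0,0]]

```text
time_s: 32.17
tcp_pos: [0.6272, 0.2003, 0.1196]
ee_rot: [[1.0, 0.0, 0.004], [0.0, -1.0, 0.001], [0.004, -0.001, -1.0]]
wrist_force: [-2.7, -0.6, 6.9]
gripper_width: 0.159
gripper_force: 30.1
```

>>> jog_arm:
  rows:
    - [[0,0,0,0],[0,0,0,0],[0,0,0,0],[0,0,-0.02,0],[0,0,-0.03,0],[0,0.02,-0.02,0],[0,0.03,0,0],[0,0.03,0,0],[0,0.03,0,0],[0,0.03,0,0],[0,0.027,0,0],[0.005,0,0,0],[0,0,0,0]]
  claw: 0.4

```text
time_s: 33.8
tcp_pos: [0.6312, 0.0323, 0.1861]
ee_rot: [[1.0, -0.002, -0.0], [-0.002, -1.0, 0.0], [-0.0, -0.0, -1.0]]
wrist_force: [-0.1, 0.5, 0.4]
gripper_width: 0.405
gripper_force: 0.0
```

Run:
```python
from h import *
plan(.633,.032,.19,0)
def bar(im):
    g=im.max(2)
    return g
for n,r in(('top',(145,160,200,205)),('side',(200,105,255,160))):
    o=cv2.imread(f'pics/{n}0.png')[:,:,::-1];i=capture(n)
    for t,im in(('old',o),('new',i)):
        s=im[r[1]:r[3],r[0]:r[2]];h=cv2.cvtColor(s,cv2.COLOR_RGB2HSV)
        print(n,t,[(c+[r[0],r[1]],q[2:]) for c,q in blobs((h[...,1]<60)&(h[...,2]>60),150,3000)],[(c+[r[0],r[1]],q[2:]) for c,q in blobs(h[...,2]<55,15,200)])
```

```text
t 33.8 at [0.6312 0.0323 0.1861] yaw -0.1 F [-0.1  0.5  0.4] turn -0.002 shift [ 0.0018  0.0003 -0.0039] w 0.405
top old [(array([172.9, 182.3]), array([  42,   30, 1133], dtype=int32))] [(array([172. , 180.4]), array([ 5, 12, 57], dtype=int32))]
top new [(array([167.6, 180.6]), array([  55,   45, 1960], dtype=int32))] [(array([194., 174.]), array([ 12,  15, 109], dtype=int32)), (array([172.9, 178.5]), array([ 8, 18, 55], dtype=int32))]
side old [(array([231.2, 138.7]), array([  46,   43, 1145], dtype=int32))] [(array([227.4, 127. ]), array([10,  7, 49], dtype=int32)), (array([250.1, 156.7]), array([10,  7, 52], dtype=int32))]
side new [(array([230.9, 138.5]), array([  46,   45, 1125], dtype=int32))] [(array([251.1, 123.8]), array([ 8,  6, 25], dtype=int32)), (array([227.3, 126.6]), array([10,  8, 52], dtype=int32)), (array([250.4, 138.8]), array([12, 14, 90], dtype=int32)), (array([250. , 156.6]), array([10,  7, 51], dtype=int32))]
```

>>> jog_arm:
  rows:
    - [[0.0018,0,0.01,0],[0,0,0.02,0],[0,0,0.02,0],[0,0,0.01,0],[0,0,0.006,0],[0,0,0,0],[0,0,0,0]]

```text
time_s: 34.78
tcp_pos: [0.6332, 0.0329, 0.121]
ee_rot: [[1.0, -0.001, 0.001], [-0.001, -1.0, 0.0], [0.001, -0.0, -1.0]]
wrist_force: [-0.7, 0.8, -0.1]
gripper_width: 0.397
gripper_force: 0.0
```

>>> jog_arm:
  rows:
    - [[0,0,0,0],[0,0,0,0],[0,0,0,0],[0,0,0,0],[0,0,0,0],[0,0,0,0]]
  claw: 0.0

```text
time_s: 35.52
tcp_pos: [0.6329, 0.0328, 0.1205]
ee_rot: [[1.0, -0.001, 0.0], [-0.001, -1.0, 0.0], [0.0, -0.0, -1.0]]
wrist_force: [0.1, 0.3, 1.4]
gripper_width: 0.157
gripper_force: 29.9
```

>>> jog_arm:
  rows:
    - [[0,0,-0.005,0],[0,0,-0.01,0],[0,0,-0.02,0],[0,0,-0.03,0],[0,0,-0.02,0],[-0.02,0,0,0],[-0.03,0,0,0],[-0.03,0,0,0],[-0.03,0.01,0,0],[-0.03,0.03,0,0],[-0.03,0.03,0,0],[-0.01,0.02,0,0],[0,0,0,0],[0,0,0,0]]

```text
time_s: 37.28
tcp_pos: [0.4534, -0.0568, 0.2058]
ee_rot: [[1.0, -0.001, 0.002], [-0.001, -1.0, 0.0], [0.002, -0.0, -1.0]]
wrist_force: [0.4, -0.2, -0.4]
gripper_width: 0.158
gripper_force: 29.9
```

Run:
```python
from h import *
plan(.45,-.06,.2,0)
a=shot('top')[150:260,130:290,::-1];b=shot('side')[80:200,180:300,::-1]
cv2.imwrite('pics/s5.png',np.hstack([cv2.resize(a,(480,330),interpolation=2),cv2.resize(b,(330,330),interpolation=2)])[:, :800])
```

```text
t 37.27 at [ 0.4534 -0.0568  0.2058] yaw -0.0 F [ 0.4 -0.2 -0.4] turn -0.001 shift [-0.0034  0.0032  0.0058] w 0.158
```

View pics/s5.png

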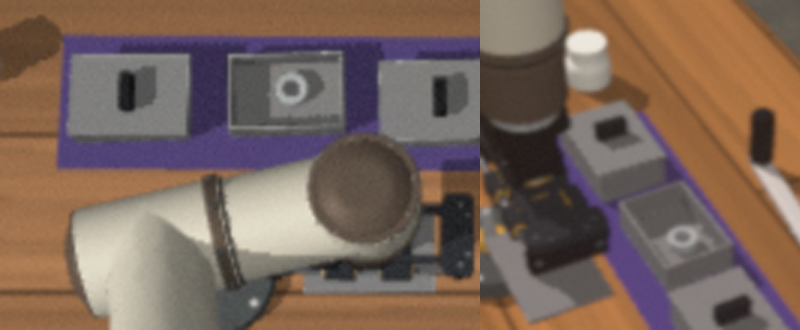

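>>> jog_arm:
  rows:
    - [[0,0,0.03,0],[0,0,0.03,0],[0,0,0.03,0],[0,0,0.015,0],[0,0,0.009,0],[0,0,0.003,0],[0,0,0,0]]

```text
time_s: 38.25
tcp_pos: [0.4532, -0.0569, 0.0885]
ee_rot: [[1.0, -0.0, 0.001], [-0.0, -1.0, 0.0], [0.001, -0.0, -1.0]]
wrist_force: [-0.2, -0.2, 0.2]
gripper_width: 0.157
gripper_force: 29.9
```

Run:
```python
from h import *
plan(.633,.032,.2,0)
print(p2w('top',227,179.3,.018),p2w('side',253.5,166.2,.018))
im=capture('top')[160:205,200:250];im2=capture('side')[140:190,225:285]
for n,i,o in(('top',im,(200,160)),('side',im2,(225,140))):
    h=cv2.cvtColor(i,cv2.COLOR_RGB2HSV);g=i.min(2)
    for th in (150,165):
        print(n,th,[(c+o,q[2:],p2w(n,*(c+o),.018).round(4)) for c,q in blobs((g>th),8,300)])
```

```text
t 38.25 at [ 0.4532 -0.0569  0.0885] yaw -0.0 F [-0.2 -0.2  0.2] turn -0.0 shift [ 0.1798 -0.0889 -0.1115] w 0.157
[0.64107223 0.02925759 0.018     ] [0.64228973 0.02437199 0.018     ]
top 150 [(array([226.5, 179. ]), array([10, 11, 51], dtype=int32), array([0.6421, 0.0309, 0.018 ]))]
top 165 [(array([230.2, 178.4]), array([3, 5, 8], dtype=int32), array([0.6441, 0.0189, 0.018 ])), (array([225.3, 182.3]), array([8, 3, 9], dtype=int32), array([0.6311, 0.0346, 0.018 ]))]
side 150 [(array([282.6, 143.7]), array([ 5,  8, 21], dtype=int32), array([0.7755, 0.0802, 0.018 ])), (array([253.1, 165.5]), array([11,  6, 34], dtype=int32), array([0.6425, 0.0278, 0.018 ]))]
side 165 [(array([282.9, 143.9]), array([ 4,  6, 15], dtype=int32), array([0.7759, 0.0789, 0.018 ]))]
```

>>> jog_arm:
  rows:
    - [[0,0,0,0],[0,0,0,0],[0,0,0,0],[0,0,-0.01,0],[0,0,-0.03,0],[0,0,-0.03,0],[0,0,-0.03,0],[0.02,-0.01,-0.01,0],[0.03,-0.014,0,0],[0.03,-0.014,0,0],[0.03,-0.014,0,0],[0.03,-0.014,0,0],[0.03,-0.014,0,0],[0.0188,-0.0054,0,0],[0,0,0,0]]
  claw: 0.58

```text
time_s: 40.22
tcp_pos: [0.6423, 0.0285, 0.1983]
ee_rot: [[1.0, -0.001, 0.0], [-0.001, -1.0, 0.0], [0.0, -0.0, -1.0]]
wrist_force: [-0.6, 0.1, -0.5]
gripper_width: 0.581
gripper_force: 0.0
```

Run:
```python
from h import *
plan(.642,.0285,.078,0)
```

```text
t 40.23 at [0.6423 0.0285 0.1983] yaw -0.0 F [-0.6  0.1 -0.5] turn -0.001 shift [-0.0003 -0.      0.1203] w 0.581
```

>>> jog_arm:
  rows:
    - [[0,0,0.02,0],[0,0,0.03,0],[0,0,0.03,0],[0,0,0.02,0],[0,0,0.012,0],[0,0,0.008,0],[0,0,0,0],[0,0,0,0]]

```text
time_s: 41.22
tcp_pos: [0.6421, 0.0282, 0.0791]
ee_rot: [[1.0, -0.001, 0.002], [-0.001, -1.0, 0.0], [0.002, -0.0, -1.0]]
wrist_force: [-1.0, 0.5, 0.2]
gripper_width: 0.579
gripper_force: 0.0
```

>>> jog_arm:
  rows:
    - [[0,0,0,0],[0,0,0,0],[0,0,0,0],[0,0,0,0],[0,0,0,0],[0,0,0,0]]
  claw: 0.0

```text
time_s: 41.98
tcp_pos: [0.6418, 0.0282, 0.0786]
ee_rot: [[1.0, -0.001, 0.001], [-0.001, -1.0, 0.0], [0.001, -0.0, -1.0]]
wrist_force: [-0.6, 0.8, 3.8]
gripper_width: 0.392
gripper_force: 30.0
```

>>> jog_arm:
  rows:
    - [[0,0,-0.01,0],[0,0,-0.02,0],[0,0,-0.03,0],[0,0,-0.03,0],[-0.01,0,-0.01,0],[-0.02,-0.01,0,0],[-0.03,-0.012,0,0],[-0.03,-0.012,0,0],[-0.03,-0.012,0,0],[-0.03,-0.012,0,0],[-0.03,-0.012,0,0],[-0.0184,-0.0119,0,0],[0,0,0,0],[0,0,0,0]]

```text
time_s: 43.72
tcp_pos: [0.4433, 0.11, 0.178]
ee_rot: [[1.0, -0.001, -0.0], [-0.001, -1.0, -0.0], [-0.0, 0.0, -1.0]]
wrist_force: [-0.0, -0.7, -0.2]
gripper_width: 0.397
gripper_force: 30.0
```

Run:
```python
from h import *
plan(.4434,.1101,.15,0)
b=shot('side')[120:190,150:220,::-1]
cv2.imwrite('pics/s6.png',cv2.resize(b,(420,420),interpolation=2))
s=sense();t,R=s['tcp_pos'],s['ee_rot']
for p in([0,0,.067],[.018,0,.067],[-.018,0,.067],[.0095,.017,.067],[-.0095,.017,.067]):print((w2p('side',t+R@p)-[150,120])*6)
```

```text
t 43.73 at [0.4433 0.11   0.178 ] yaw -0.0 F [-0.  -0.7 -0.2] turn -0.001 shift [ 0.0001 -0.0001  0.028 ] w 0.397
[182.48438476 154.13165822]
[216.98272415 143.78462833]
[147.70201484 164.56387691]
[212.06332393 168.84686837]
[175.24045046 179.99424612]
```

View pics/s6.png

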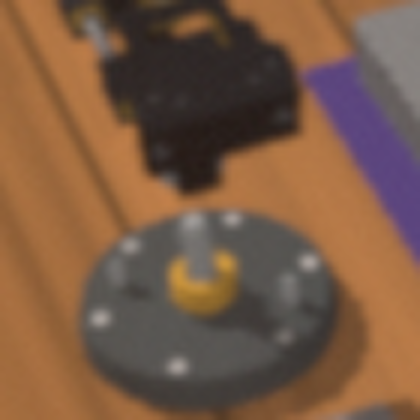

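>>> jog_arm:
  rows:
    - [[0,0,0.015,0],[0,0,0.015,0],[0,0,0.004,0],[0,0,0.004,0],[0,0,0.004,0],[0,0,0,0],[0,0,0,0]]

```text
time_s: 44.65
tcp_pos: [0.4429, 0.1102, 0.1361]
ee_rot: [[1.0, -0.001, -0.001], [-0.001, -1.0, -0.0], [-0.001, 0.0, -1.0]]
wrist_force: [-2.5, 2.0, -3.1]
gripper_width: 0.396
gripper_force: 30.0
```

>>> jog_arm:
  rows:
    - [[-0.0015,-0.001,0,0],[0,0,0.006,0],[0,0,0.006,0],[0,0,0.006,0],[0,0,0.004,0],[0,0,0,0],[0,0,0,0]]

```text
time_s: 45.52
tcp_pos: [0.4419, 0.1113, 0.1143]
ee_rot: [[1.0, -0.001, 0.0], [-0.001, -1.0, 0.0], [0.0, -0.0, -1.0]]
wrist_force: [-0.3, -0.7, -0.7]
gripper_width: 0.393
gripper_force: 30.0
```

>>> jog_arm:
  rows:
    - [[0,0,0.0025,0],[0,0,0,0],[0,0,0,0]]

```text
time_s: 45.9
tcp_pos: [0.4418, 0.1112, 0.1118]
ee_rot: [[1.0, -0.001, 0.0], [-0.001, -1.0, 0.0], [0.0, -0.0, -1.0]]
wrist_force: [0.0, 0.8, -0.0]
gripper_width: 0.39
gripper_force: 30.0
```

>>> jog_arm:
  rows:
    - [[0,0,0,0],[0,0,0,0],[0,0,0,0],[0,0,-0.01,0],[0,0,-0.03,0],[0,0,-0.03,0],[0,0,-0.02,0],[0.002,0.02,0,0],[0.002,0.03,0,0],[0.002,0.03,0,0],[0.002,0.03,0,0],[0.002,0.03,0,0],[0.0015,0.028,0,0],[0,0,0,0]]
  claw: 0.5

```text
time_s: 47.65
tcp_pos: [0.453, -0.058, 0.2023]
ee_rot: [[1.0, -0.004, 0.001], [-0.004, -1.0, 0.0], [0.001, -0.0, -1.0]]
wrist_force: [-0.2, 0.7, 0.6]
gripper_width: 0.499
gripper_force: 0.0
```

Run:
```python
from h import *
plan(.4532,-.0569,.0885,0)
b=shot('side')[120:190,150:220,::-1]
cv2.imwrite('pics/s7.png',cv2.resize(b,(420,420),interpolation=2))
```

```text
t 47.65 at [ 0.453  -0.058   0.2023] yaw -0.2 F [-0.2  0.7  0.6] turn -0.004 shift [ 0.0002 -0.0011  0.1138] w 0.499
```

View pics/s7.png

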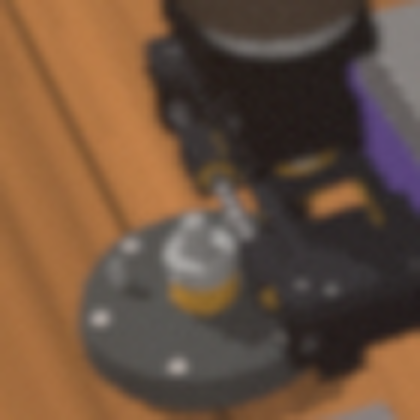

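>>> jog_arm:
  rows:
    - [[0,-0.001,0.03,-0.004],[0,0,0.03,0],[0,0,0.03,0],[0,0,0.015,0],[0,0,0.009,0],[0,0,0,0],[0,0,0,0]]

```text
time_s: 48.58
tcp_pos: [0.4537, -0.0555, 0.0884]
ee_rot: [[1.0, 0.004, 0.002], [0.004, -1.0, 0.0], [0.002, -0.0, -1.0]]
wrist_force: [-0.7, -0.0, -0.7]
gripper_width: 0.499
gripper_force: 0.0
```

>>> jog_arm:
  rows:
    - [[0,0,0,0],[0,0,0,0],[0,0,0,0],[0,0,0,0],[0,0,0,0],[0,0,0,0],[0,0,0,0]]
  claw: 0.0

```text
time_s: 49.45
tcp_pos: [0.4531, -0.0559, 0.0879]
ee_rot: [[1.0, 0.003, 0.0], [0.003, -1.0, -0.0], [0.0, 0.0, -1.0]]
wrist_force: [-0.6, -0.5, 2.0]
gripper_width: 0.156
gripper_force: 30.0
```

>>> jog_arm:
  rows:
    - [[0,0,-0.01,0],[0,0,-0.03,0],[0,0,-0.03,0],[0,0,-0.03,0],[0,0,-0.01,0],[0.02,-0.01,0,0],[0.03,-0.015,0,0],[0.03,-0.015,0,0],[0.03,-0.015,0,0],[0.03,-0.015,0,0],[0.03,-0.015,0,0],[0.01,-0.005,0,0],[0,0,0,0],[0,0,0,0]]

```text
time_s: 51.2
tcp_pos: [0.6317, 0.0343, 0.1973]
ee_rot: [[1.0, 0.003, -0.002], [0.003, -1.0, -0.0], [-0.002, 0.0, -1.0]]
wrist_force: [0.5, -0.3, -1.0]
gripper_width: 0.158
gripper_force: 30.0
```

Run:
```python
from h import *
plan(.6330,.0328,.1205,0)
```

```text
t 51.2 at [0.6317 0.0343 0.1973] yaw 0.2 F [ 0.5 -0.3 -1. ] turn 0.003 shift [0.0013 0.0015 0.0768] w 0.158
```

>>> jog_arm:
  rows:
    - [[0.0013,0.0015,0,0.003],[0,0,0.02,0],[0,0,0.03,0],[0,0,0.015,0],[0,0,0.007,0],[0,0,0.005,0],[0,0,0,0],[0,0,0,0]]

```text
time_s: 52.2
tcp_pos: [0.6344, 0.0333, 0.1214]
ee_rot: [[1.0, 0.0, 0.001], [0.0, -1.0, 0.0], [0.001, -0.0, -1.0]]
wrist_force: [-0.2, -0.3, -0.4]
gripper_width: 0.158
gripper_force: 30.0
```

>>> jog_arm:
  rows:
    - [[0,0,0.001,0],[0,0,0,0]]

```text
time_s: 52.45
tcp_pos: [0.6344, 0.0334, 0.1209]
ee_rot: [[1.0, 0.001, 0.001], [0.001, -1.0, 0.0], [0.001, -0.0, -1.0]]
wrist_force: [-1.2, 1.6, 5.2]
gripper_width: 0.157
gripper_force: 30.0
```

>>> jog_arm:
  rows:
    - [[0,0,0,0],[0,0,0,0],[0,0,0,0],[0,0,-0.02,0],[0,0,-0.03,0],[0,0,-0.04,0],[-0.03,0,0,0],[-0.03,0,0,0],[-0.03,0,0,0],[-0.03,0,0,0],[-0.03,0,0,0],[0,0,0,0]]
  claw: 0.5

```text
time_s: 53.95
tcp_pos: [0.4824, 0.033, 0.2099]
ee_rot: [[1.0, 0.001, -0.001], [0.001, -1.0, 0.0], [-0.001, -0.0, -1.0]]
wrist_force: [0.5, 0.0, 0.0]
gripper_width: 0.501
gripper_force: 0.0
```

Run:
```python
from h import *
i=capture('top');j=capture('side')
cv2.imwrite('pics/s8.png',np.hstack([cv2.resize(i[150:290,140:340,::-1],(456,320),interpolation=2),cv2.resize(j[90:260,185:325,::-1],(264,320),interpolation=2)]))
for n,im,r in(('top',i,(270,205,340,285)),('side',j,(180,205,260,272))):
    h=cv2.cvtColor(im,cv2.COLOR_RGB2HSV);sub=h[r[1]:r[3],r[0]:r[2]]
    print(n,[(c+[r[0],r[1]],s[2:],p2w(n,*(c+[r[0],r[1]]),.084).round(4)) for c,s in blobs((sub[...,1]<60)&(sub[...,2]>120),20,2000)])
plan(.43,-.207,.2,0)
```

```text
top [(array([305.8, 250.3]), array([ 19,  18, 249], dtype=int32), array([ 0.406 , -0.2151,  0.084 ]))]
side [(array([210.3, 235.1]), array([ 22,  18, 284], dtype=int32), array([ 0.4062, -0.2198,  0.084 ]))]
t 54.05 at [0.4846 0.0334 0.2101] yaw 0.0 F [ 0.4 -0.6  1.2] turn 0.001 shift [-0.0546  0.2404  0.0101] w 0.498
```

View pics/s8.png

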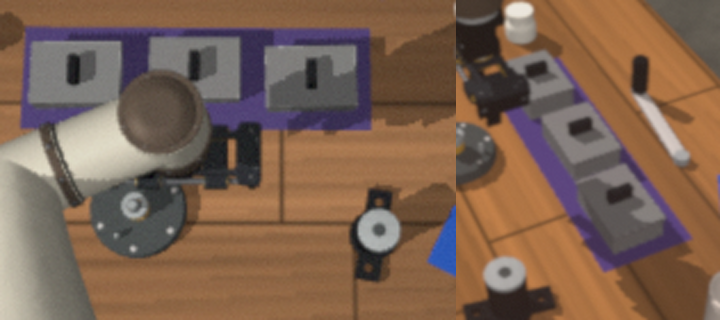

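Run:
```python
from h import *
im=capture('top')
r=(280,220,335,285);s=im[r[1]:r[3],r[0]:r[2]].astype(int)
h=cv2.cvtColor(im,cv2.COLOR_RGB2HSV)[r[1]:r[3],r[0]:r[2]]
for th in(40,50,60):
    m=(h[...,2]<th)
    c0=np.array([305.8,250.3])-r[:2]
    for c,q in blobs(m,8,900): print(th,c+r[:2],q)
# lug pixels: dark with low sat, far from the centre
m=(h[...,2]<60)
cs,_=cv2.findContours(m.astype(np.uint8),cv2.RETR_EXTERNAL,cv2.CHAIN_APPROX_NONE)
print(p2w('top',306.7,236.4,.012),p2w('top',301.4,267.5,.012))
for v in range(224,284,1): print(v,''.join('#' if x<45 else '+' if x<60 else '.' for x in h[v-220,:,2]))
```

```text
40 [306.3 236.5] [22 14  9  7 33]
40 [300.4 262.6] [14 29 14 23 91]
50 [306.1 236.4] [21 13 11  9 51]
50 [300.4 263. ] [ 14  27  17  26 140]
60 [306.1 236.5] [21 13 11  9 65]
60 [300.2 262.8] [ 14  26  17  27 164]
[ 0.45641642 -0.22608866  0.012     ] [ 0.35893073 -0.20745443  0.012     ]
224 .......................................................
225 .......................................................
226 .......................................................
227 .......................................................
228 .......................................................
229 .......................................................
230 .......................................................
231 .......................................................
232 .......................................................
233 ......................++++++...........................
234 ......................########++.......................
235 ......................##########.......................
236 ......................###++#####.......................
237 ......................##+.
[... 2089 characters left out ...]
.......++++.............................
273 .......................................................
274 .......................................................
275 .......................................................
276 .......................................................
277 .......................................................
278 .......................................................
279 .......................................................
280 .......................................................
281 .......................................................
282 .......................................................
283 .......................................................
```

Run:
```python
from h import *
p,q=p2w('top',305.8,238.4,.009),p2w('top',301.2,267.0,.009);d=p-q
print(p,q,np.linalg.norm(d),np.degrees(np.arctan2(d[1],d[0])),(p+q)/2)
plan(.407,-.217,.2,-9)
```

```text
[ 0.45040723 -0.22340416  0.009     ] [ 0.36064185 -0.20712711  0.009     ] 0.09122919327738474 -10.277697246542798 [ 0.40552454 -0.21526563  0.009     ]
t 54.1 at [0.485  0.0334 0.21  ] yaw 0.0 F [-0.8 -1.   0.3] turn 0.157 shift [-0.0378  0.2595  0.01  ] w 0.5
```

Run:
```python
from h import *
plan(.4072,-.217,.2,-10.3)
```

```text
t 54.1 at [0.485  0.0334 0.21  ] yaw 0.0 F [-0.8 -1.   0.3] turn 0.18 shift [-0.0317  0.2603  0.01  ] w 0.5
```

>>> jog_arm:
  rows:
    - [[0,0,0,0.09],[0,0,0,0.09],[-0.0025,0.02,0,0],[-0.003,0.03,0,0],[-0.004,0.03,0,0],[-0.004,0.03,0,0],[-0.004,0.03,0,0],[-0.004,0.03,0,0],[-0.004,0.03,0,0],[-0.004,0.03,0,0],[-0.002,0.03,0,0],[0,0,0,0],[0,0,0,0]]
  claw: 1.0

```text
time_s: 55.72
tcp_pos: [0.4065, -0.2172, 0.2096]
ee_rot: [[0.984, -0.179, -0.0], [-0.179, -0.984, 0.0], [-0.0, -0.0, -1.0]]
wrist_force: [-0.1, -0.8, -0.2]
gripper_width: 1.001
gripper_force: 0.0
```

Run:
```python
from h import *
plan(.4072,-.217,.1,-10.3)
im=capture('side');r=(180,205,260,272)
h=cv2.cvtColor(im,cv2.COLOR_RGB2HSV);sub=h[r[1]:r[3],r[0]:r[2]]
print([(c+[r[0],r[1]],s[2:]) for c,s in blobs((sub[...,1]<60)&(sub[...,2]>120),20,2000)])
```

```text
t 55.73 at [ 0.4065 -0.2172  0.2096] yaw -10.3 F [-0.1 -0.8 -0.2] turn -0.0 shift [ 0.0007 -0.0003  0.1096] w 1.001
[(array([210.3, 237.4]), array([ 22,  15, 188], dtype=int32))]
```

>>> jog_arm:
  rows:
    - [[0,0,0.02,0],[0,0,0.025,0],[0,0,0.025,0],[0,0,0.02,0],[0,0,0.012,0],[0,0,0.007,0],[0,0,0,0],[0,0,0,0]]

```text
time_s: 56.78
tcp_pos: [0.4071, -0.217, 0.1013]
ee_rot: [[0.984, -0.179, 0.001], [-0.179, -0.984, -0.0], [0.001, 0.0, -1.0]]
wrist_force: [0.5, 0.7, 0.1]
gripper_width: 1.001
gripper_force: 0.0
```

>>> jog_arm:
  rows:
    - [[0,0,0,0],[0,0,0,0],[0,0,0,0],[0,0,0,0],[0,0,0,0],[0,0,0,0]]
  claw: 0.0

```text
time_s: 57.52
tcp_pos: [0.4067, -0.2168, 0.1008]
ee_rot: [[0.984, -0.179, 0.0], [-0.179, -0.984, 0.0], [0.0, -0.0, -1.0]]
wrist_force: [-0.6, 2.2, 1.5]
gripper_width: 0.647
gripper_force: 30.0
```

>>> jog_arm:
  rows:
    - [[0,0,0,0],[0,0,0,0],[0,0,0,0],[0,0,0,0],[0,0,0,0.175],[0,0,0,0.175],[0,0,0,0.175],[0,0,0,0.175],[0,0,0,0.174],[0,0,0,0.174],[0,0,0,0.174],[0,0,0,0.174],[0,0,0,0.174],[0,0,0,0],[0,0,0,0]]
  claw: 0.9

```text
time_s: 59.4
tcp_pos: [0.4067, -0.217, 0.1008]
ee_rot: [[-0.176, -0.984, 0.0], [-0.984, 0.176, -0.0], [0.0, -0.0, -1.0]]
wrist_force: [-0.4, -0.4, -0.0]
gripper_width: 0.898
gripper_force: 0.0
```

>>> jog_arm:
  rows:
    - [[0,0,0,0],[0,0,0,0],[0,0,0,0],[0,0,0,0],[0,0,0,0],[0,0,0,0]]
  claw: 0.0

```text
time_s: 60.15
tcp_pos: [0.4074, -0.217, 0.1009]
ee_rot: [[-0.178, -0.984, 0.002], [-0.984, 0.178, -0.0], [0.0, -0.002, -1.0]]
wrist_force: [2.9, -0.5, -1.4]
gripper_width: 0.628
gripper_force: 30.0
```

Run:
```python
from h import *
plan(.4434,.1101,.22,56)
im=capture('top')
p=im[225:285,275:335,::-1];cv2.imwrite('pics/s9.png',cv2.resize(p,(480,480),interpolation=2))
```

```text
t 60.15 at [ 0.4074 -0.217   0.1009] yaw -100.2 F [ 2.9 -0.5 -1.4] turn 0.415 shift [-0.2913  0.1531 -0.1191] w 0.628
```

View pics/s9.png

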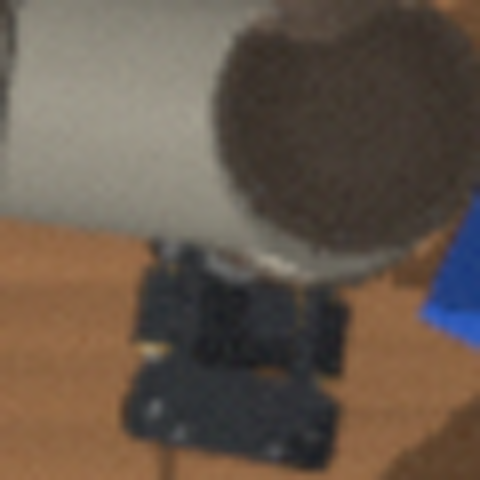

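>>> jog_arm:
  rows:
    - [[0,0,-0.005,0],[0,0,-0.01,0],[0,0,-0.02,0],[0,0,-0.025,0],[0,0,-0.025,0],[0,0,-0.02,0],[0,0,-0.01,0],[0,0,-0.005,0],[0,0,0,0]]

```text
time_s: 61.32
tcp_pos: [0.4062, -0.2168, 0.2203]
ee_rot: [[-0.178, -0.984, -0.001], [-0.984, 0.178, 0.0], [-0.0, 0.001, -1.0]]
wrist_force: [-0.6, -0.8, -7.0]
gripper_width: 0.627
gripper_force: 30.0
```

>>> jog_arm:
  rows:
    - [[0,0,0,0.105],[0,0,0,0.105],[0,0,0,0.105],[0,0,0,0.1],[-0.01,0.006,0,0],[-0.02,0.01,0,0],[-0.025,0.013,0,0],[-0.025,0.013,0,0],[-0.025,0.013,0,0],[-0.025,0.013,0,0],[-0.025,0.013,0,0],[-0.025,0.013,0,0],[-0.025,0.013,0,0],[-0.025,0.013,0,0],[-0.025,0.013,0,0],[-0.02,0.011,0,0],[-0.01,0.006,0,0],[0,0,0,0],[0,0,0,0]]

```text
time_s: 63.7
tcp_pos: [0.4414, 0.1026, 0.2205]
ee_rot: [[-0.56, -0.829, -0.001], [-0.829, 0.56, -0.001], [0.001, 0.0, -1.0]]
wrist_force: [-0.3, -0.3, -6.7]
gripper_width: 0.627
gripper_force: 30.0
```

Run:
```python
from h import *
plan(.4434,.1101,.22,56)
i=capture('top');j=capture('side')
cv2.imwrite('pics/s10.png',np.hstack([cv2.resize(i[200:280,150:250,::-1],(400,320),interpolation=2),cv2.resize(j[100:200,135:235,::-1],(400,400),interpolation=2)[:320]]))
```

```text
t 63.7 at [0.4414 0.1026 0.2205] yaw -124.0 F [-0.3 -0.3 -6.7] turn -0.001 shift [-0.0073  0.0025  0.0005] w 0.627
```

View pics/s10.png

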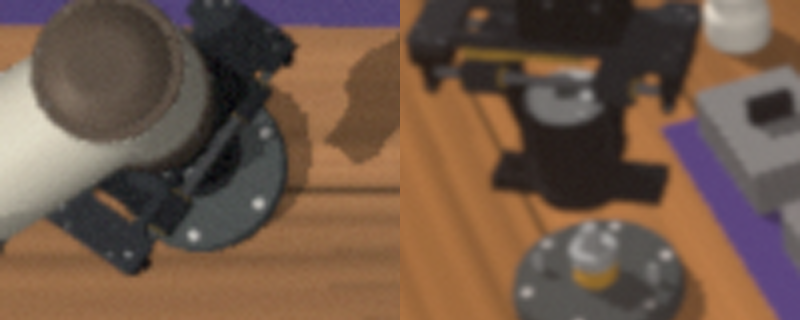

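Run:
```python
from h import *
c=np.array([.4414,.1026,.1315])
for a in(-38,-34,-30):
    d=np.array([np.cos(np.radians(a)),np.sin(np.radians(a)),0])
    p=[(w2p('side',c+s*.063*d)-[135,100])*4+[400,0] for s in(-1,1)]
    print(a,p,(p[1]-p[0])[1]/(p[1]-p[0])[0])
j=capture('side');h=j[138:152,155:206].max(2)
for v,r in enumerate(h):print(v+138,''.join('#' if x<50 else '+' if x<70 else '.' for x in r))
```

```text
-38 [array([497.34166834, 156.68712988]), array([661.08482065, 179.64993334])] 0.1402367252707967
-34 [array([495.36656412, 160.46585448]), array([662.69131016, 175.77526867])] 0.09149521841961192
-30 [array([493.78623391, 164.29951319]), array([663.87906862, 171.88151801])] 0.04457568619713075
138 .......+..+########################................
139 ......+############################................
140 .....+#############################+...............
141 .....+################################+++++........
142 ....+#########################################.....
143 ....+#########################################.....
144 ....##########################################.....
145 ....#########################################+.....
146 ....++++#####++##############################+.....
147 ..........+++++++############################......
148 ................+############################......
149 .................###############+++++++#####+......
150 ..................+###########++...................
151 ...................++++++#+++......................
```

>>> jog_arm:
  rows:
    - [[-0.0073,0.0025,0,0],[0,0,0,0],[0,0,0,0]]

```text
time_s: 64.22
tcp_pos: [0.4438, 0.1107, 0.2207]
ee_rot: [[-0.56, -0.829, -0.0], [-0.829, 0.56, -0.0], [0.0, 0.0, -1.0]]
wrist_force: [-0.4, -0.5, -6.4]
gripper_width: 0.626
gripper_force: 30.0
```

Run:
```python
from h import *
plan(.4434,.1101,.142,56)
```

```text
t 64.22 at [0.4438 0.1107 0.2207] yaw -124.0 F [-0.4 -0.5 -6.4] turn -0.0 shift [0.0007 0.     0.0787] w 0.626
```

>>> jog_arm:
  rows:
    - [[0.0006,0,0.01,0],[0,0,0.015,0],[0,0,0.015,0],[0,0,0.015,0],[0,0,0.01,0],[0,0,0.008,0],[0,0,0.006,0],[0,0,0,0],[0,0,0,0]]

```text
time_s: 65.35
tcp_pos: [0.4438, 0.1103, 0.1421]
ee_rot: [[-0.559, -0.829, 0.001], [-0.829, 0.559, 0.0], [-0.001, -0.0, -1.0]]
wrist_force: [0.3, -0.1, -6.6]
gripper_width: 0.629
gripper_force: 30.0
```

>>> jog_arm:
  rows:
    - [[0,0,0.004,0],[0,0,0.004,0],[0,0,0,0],[0,0,0,0]]

```text
time_s: 65.85
tcp_pos: [0.4436, 0.1102, 0.1337]
ee_rot: [[-0.56, -0.829, 0.0], [-0.829, 0.56, -0.0], [-0.0, -0.0, -1.0]]
wrist_force: [0.6, -0.4, -7.1]
gripper_width: 0.623
gripper_force: 30.0
```

>>> jog_arm:
  rows:
    - [[0,0,0.004,0],[0,0,0.004,0],[0,0,0.003,0],[0,0,0,0],[0,0,0,0]]

```text
time_s: 66.47
tcp_pos: [0.4436, 0.1102, 0.1228]
ee_rot: [[-0.56, -0.829, 0.0], [-0.829, 0.56, 0.0], [-0.0, -0.0, -1.0]]
wrist_force: [-0.5, -1.2, -6.7]
gripper_width: 0.627
gripper_force: 30.0
```

>>> jog_arm:
  rows:
    - [[0,0,0.0015,0],[0,0,0,0],[0,0,0,0]]

```text
time_s: 66.85
tcp_pos: [0.4436, 0.1102, 0.1213]
ee_rot: [[-0.56, -0.829, 0.0], [-0.829, 0.56, 0.0], [-0.0, -0.0, -1.0]]
wrist_force: [-0.2, -0.4, -6.1]
gripper_width: 0.628
gripper_force: 30.0
```

>>> jog_arm:
  rows:
    - [[0,0,0.0005,0],[0,0,0,0]]

```text
time_s: 67.1
tcp_pos: [0.4436, 0.1102, 0.1209]
ee_rot: [[-0.56, -0.829, 0.0], [-0.829, 0.56, 0.0], [-0.0, -0.0, -1.0]]
wrist_force: [-1.5, -0.7, -4.2]
gripper_width: 0.629
gripper_force: 30.0
```

>>> jog_arm:
  rows:
    - [[0,0,0,0],[0,0,0,0],[0,0,0,0],[0,0,0,0],[0,0,-0.01,0],[0,0,-0.03,0],[0,0,-0.04,0],[0,0,-0.04,0],[0,0,-0.03,0],[0.03,0,0,0],[0.04,0,0,0],[0.04,0,0,0],[0.04,0,0,0],[0.04,0,0,0],[0,0,0,0],[0,0,0,0]]
  claw: 0.9

```text
time_s: 69.1
tcp_pos: [0.3375, -0.0473, 0.2715]
ee_rot: [[-0.56, -0.829, 0.002], [-0.829, 0.56, 0.0], [-0.001, -0.001, -1.0]]
wrist_force: [0.5, 0.2, -0.4]
gripper_width: 0.902
gripper_force: 0.0
```

Run:
```python
from h import *
plan(.3,-.2,.3,0)
i=capture('top');j=capture('side')
cv2.imwrite('pics/s11.png',np.hstack([cv2.resize(i[150:280,110:310,::-1],(460,299),interpolation=2),cv2.resize(j[90:230,150:300,::-1],(320,299),interpolation=2)]))
for n,im,r in(('top',i,(170,210,230,270)),('side',j,(150,130,215,195))):
    h=cv2.cvtColor(im,cv2.COLOR_RGB2HSV)[r[1]:r[3],r[0]:r[2]]
    print(n,[(c+[r[0],r[1]],s[2:],p2w(n,*(c+[r[0],r[1]]),.104).round(4)) for c,s in blobs((h[...,1]<60)&(h[...,2]>120),40,2000)])
```

```text
t 69.1 at [ 0.3375 -0.0473  0.2715] yaw -124.0 F [ 0.5  0.2 -0.4] turn 0.977 shift [ 0.0375 -0.1527 -0.0285] w 0.902
top [(array([196.4, 237.5]), array([ 18,  18, 242], dtype=int32), array([0.4417, 0.1117, 0.104 ])), (array([213.4, 263.6]), array([ 33,  17, 324], dtype=int32), array([0.3649, 0.0594, 0.104 ]))]
side []
```

View pics/s11.png

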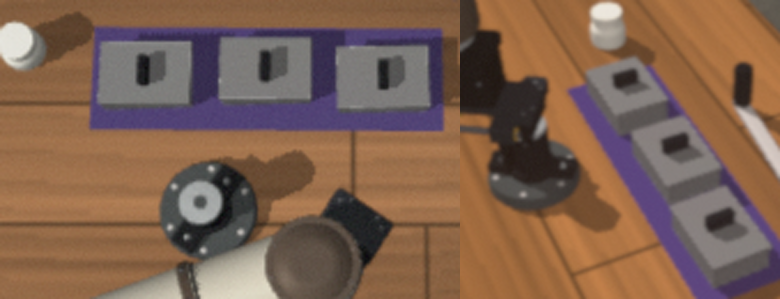

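Run:
```python
from h import *
for n,D in(('side',{'A-left':(200,110,222,130),'A-right':(222,125,250,160),'A-bar':(219,119,238,135),'B-bar':(241,149,262,166),'C-bar':(262,185,283,202),'C-left':(246,178,266,196),'C-right':(265,195,300,225)}),
          ('top',{'A-l':(148,165,165,200),'A-r':(180,165,200,200),'A-bar':(164,170,182,192),'B-bar':(217,168,235,190),'C-bar':(268,171,286,193)})):
    o=cv2.imread(f'pics/{n}0.png');i=capture(n)[:,:,::-1]
    for k,(a,b,c,d) in D.items():
        s=[cv2.cvtColor(np.ascontiguousarray(x[b:d,a:c]),cv2.COLOR_BGR2GRAY).astype(np.float32) for x in(o,i)]
        M=np.eye(2,3,dtype=np.float32)
        try: cc,M=cv2.findTransformECC(s[0],s[1],M,cv2.MOTION_TRANSLATION);print(n,k,M[:,2].round(2),round(cc,3))
        except cv2.error as e: print(n,k,'fail')
p=np.array([.628,.2,.045])
for n in('side','top'):print(n,[(w2p(n,p+d)-w2p(n,p)).round(2) for d in([0,0,.005],[0.002,0,0],[0,.002,0])])
```

```text
side A-left [ 0.1  -0.01] 0.979
side A-right [ 0.15 -0.51] 0.981
side A-bar [-0.06 -0.59] 0.992
side B-bar [ 0.42 -0.02] 0.943
side C-bar [0.   0.01] 1.0
side C-left [-0.07 -0.01] 0.998
side C-right [-0.   -0.01] 1.0
top A-l [ 0.21 -0.4 ] 0.929
top A-r [ 0.16 -0.18] 0.995
top A-bar [ 0.06 -0.14] 0.99
top B-bar [ 0.19 -0.46] 0.887
top C-bar [0.   0.01] 0.999
side [array([-0.08, -1.19]), array([ 0.55, -0.17]), array([-0.24, -0.34])]
top [array([-0.28, -0.37]), array([ 0.03, -0.61]), array([-0.63, -0.  ])]
```

Run:
```python
from h import *
for t,im in(('old',cv2.imread('pics/top0.png')[:,:,::-1].copy()),('new',capture('top'))):
    h=cv2.cvtColor(cv2.resize(im,None,fx=4,fy=4,interpolation=2),cv2.COLOR_RGB2HSV)[620:860,560:1240]
    m=((h[...,1]<55)&(h[...,2]>60)).astype(np.uint8)
    cs,_=cv2.findContours(m,cv2.RETR_EXTERNAL,cv2.CHAIN_APPROX_NONE)
    for c in cs:
        if cv2.contourArea(c)>8000:
            p=c[:,0,:].astype(float);x0,x1=p[:,0].min(),p[:,0].max();ym=p[:,1].mean()
            out=[]
            for s in(-1,1):
                e=np.array([(x,(p[(p[:,0]==x)&((p[:,1]-ym)*s>0)][:,1]*s).max()*s) for x in range(int(x0)+15,int(x1)-15)])
                out.append(np.degrees(np.arctan(np.polyfit(e[:,0],e[:,1],1)[0])).round(2))
            print(t,'edge angles top,bottom',out,(x0+x1)/2)
plan(.628,.2,.2,0)
```

```text
old edge angles top,bottom [np.float64(-1.06), np.float64(-0.9)] 545.5
old edge angles top,bottom [np.float64(-1.56), np.float64(-1.7)] 131.5
old edge angles top,bottom [np.float64(-2.0), np.float64(-1.41)] 340.5
new edge angles top,bottom [np.float64(-1.19), np.float64(-0.99)] 545.5
new edge angles top,bottom [np.float64(-0.57), np.float64(-1.72)] 132.0
new edge angles top,bottom [np.float64(-0.3), np.float64(-1.29)] 341.0
t 69.35 at [ 0.3376 -0.0468  0.2707] yaw -124.0 F [-0.3  0.6 -0.2] turn 0.978 shift [-0.2904  0.2468  0.0707] w 0.901
```

>>> jog_arm:
  rows:
    - [[0,0,0,0.163],[0,0,0,0.163],[0,0,0,0.163],[0,0,0,0.163],[0,0,0,0.163],[0,0,0,0.163],[-0.03,0.025,0,0],[-0.03,0.025,0,0],[-0.03,0.025,0,0],[-0.03,0.025,0,0],[-0.03,0.025,0,0],[-0.03,0.025,0,0],[-0.03,0.025,0.01,0],[-0.03,0.025,0.02,0],[-0.03,0.025,0.02,0],[-0.02,0.022,0.02,0],[0,0,0,0],[0,0,0,0]]
  claw: 0.4

```text
time_s: 71.6
tcp_pos: [0.6273, 0.1995, 0.2004]
ee_rot: [[-1.0, 0.001, -0.001], [0.001, 1.0, -0.001], [0.001, -0.001, -1.0]]
wrist_force: [-0.4, -0.6, 0.1]
gripper_width: 0.399
gripper_force: 0.0
```

Run:
```python
from h import *
plan(.628,.2,.1185,0)
```

```text
t 71.6 at [0.6273 0.1995 0.2004] yaw 180.0 F [-0.4 -0.6  0.1] turn -0.001 shift [-0.0007  0.0005  0.0819] w 0.399
```

>>> jog_arm:
  rows:
    - [[0,0.0005,0.03,0],[0,0,0.03,0],[0,0,0.015,0],[0,0,0.005,0],[0,0,0,0],[0,0,0,0]]

```text
time_s: 72.35
tcp_pos: [0.6281, 0.2001, 0.1221]
ee_rot: [[-1.0, 0.001, 0.002], [0.001, 1.0, 0.001], [-0.002, 0.001, -1.0]]
wrist_force: [0.6, 1.3, 0.6]
gripper_width: 0.398
gripper_force: 0.0
```

>>> jog_arm:
  rows:
    - [[0,0,0,0],[0,0,0,0],[0,0,0,0],[0,0,0,0],[0,0,0,0],[0,0,0,0],[0,0,-0.005,0],[0,0,-0.01,-0.028],[0,0,0,0],[0,0,0,0]]
  claw: 0.0

```text
time_s: 73.6
tcp_pos: [0.6274, 0.1998, 0.1357]
ee_rot: [[-1.0, -0.027, -0.0], [-0.027, 1.0, 0.0], [0.0, 0.0, -1.0]]
wrist_force: [0.3, -0.8, -0.5]
gripper_width: 0.157
gripper_force: 29.7
```

>>> jog_arm:
  rows:
    - [[0,0,0.005,0],[0,0,0.004,0],[0,0,0.003,0],[0,0,0.003,0],[0,0,0.0015,0],[0,0,0,0],[0,0,0,0]]

```text
time_s: 74.47
tcp_pos: [0.6275, 0.1999, 0.1193]
ee_rot: [[-1.0, -0.027, 0.0], [-0.027, 1.0, 0.0], [-0.0, 0.0, -1.0]]
wrist_force: [-0.8, 0.2, -0.7]
gripper_width: 0.156
gripper_force: 29.9
```

>>> jog_arm:
  rows:
    - [[0,0,0.001,0],[0,0,0,0],[0,0,0,0]]

```text
time_s: 74.85
tcp_pos: [0.6277, 0.1998, 0.1186]
ee_rot: [[-1.0, -0.027, 0.001], [-0.027, 1.0, 0.0], [-0.001, 0.0, -1.0]]
wrist_force: [-0.5, -0.8, 1.8]
gripper_width: 0.157
gripper_force: 29.9
```

>>> jog_arm:
  rows:
    - [[0,0,0,0],[0,0,0,0],[0,0,0,0],[0,0,-0.02,0],[0,0,-0.03,0],[0,0,-0.04,0],[0,0,-0.03,0],[0.03,0,0,0],[0.03,0.03,0,0],[0.03,0.03,0,0],[0.03,0.03,0,0],[0.03,0.03,0,0],[0.03,0.03,0,0],[0.03,0.03,0,0],[0,0.03,0,0],[0,0.03,0,0],[0,0,0,0],[0,0,0,0]]
  claw: 0.4

```text
time_s: 77.1
tcp_pos: [0.4109, 0.4337, 0.2379]
ee_rot: [[-1.0, -0.027, -0.001], [-0.027, 1.0, -0.001], [0.001, -0.001, -1.0]]
wrist_force: [0.5, -0.7, 1.3]
gripper_width: 0.397
gripper_force: 0.0
```

Run:
```python
from h import *
plan(.3,-.1,.3,0)
for n,D in(('side',{'A-left':(200,110,222,130),'A-right':(222,125,250,160),'A-bar':(219,119,238,135),'B-bar':(241,149,262,166),'B-left':(222,145,243,163),'B-right':(243,160,275,190),'C-bar':(262,185,283,202)}),
          ('top',{'A-l':(148,165,165,200),'A-r':(180,165,200,200),'A-bar':(164,170,182,192),'B-bar':(217,168,235,190)})):
    o=cv2.imread(f'pics/{n}0.png');i=capture(n)[:,:,::-1]
    if n=='side': cv2.imwrite('pics/s12.png',cv2.resize(i[90:230,150:310],None,fx=4,fy=4,interpolation=2))
    for k,(a,b,c,d) in D.items():
        s=[cv2.cvtColor(np.ascontiguousarray(x[b:d,a:c]),cv2.COLOR_BGR2GRAY).astype(np.float32) for x in(o,i)]
        try: cc,M=cv2.findTransformECC(s[0],s[1],np.eye(2,3,dtype=np.float32),cv2.MOTION_TRANSLATION);print(n,k,M[:,2].round(2),round(cc,3))
        except cv2.error as e: print(n,k,'fail')
```

```text
t 77.1 at [0.4109 0.4337 0.2379] yaw -178.5 F [ 0.5 -0.7  1.3] turn 0.027 shift [ 0.1109 -0.5337 -0.0621] w 0.397
side A-left [0.28 0.06] 0.885
side A-right [ 0.45 -0.16] 0.848
side A-bar [0.14 0.26] 0.956
side B-bar [-0.28  0.12] 0.83
side B-left [ 1.24 -1.42] 0.616
side B-right [0.19 0.19] 0.485
side C-bar [ 0.5  -0.71] 0.801
top A-l [0.26 0.01] 0.911
top A-r [ 0.76 -0.28] 0.982
top A-bar [ 0.43 -0.04] 0.932
top B-bar [-0.14  0.44] 0.723
```

View pics/s12.png

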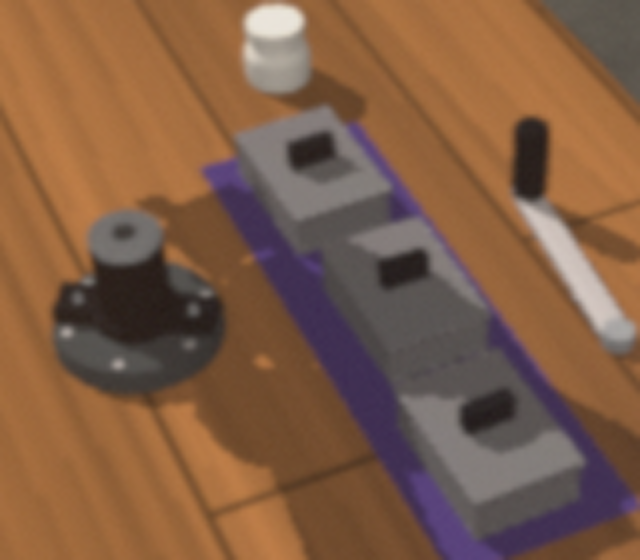

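```bash
python3 -c "
from station import *
print(finish_job())"
```

```text
the job is handed in; nothing more can be done
None
```

The winch is back together and handed in at about 77 s: both brass spacers, then the bearing (it was in the middle tub), are on the shaft. The drum is home with the pegs through its lugs, and all three tubs are closed. I had to reseat the left lid once; the jar, mug and handle were not touched, and I was not shown a verdict on hand-in.

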